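# Take the lock-out padlock off the laser shutter box

## Task

Lift the cover of the laser shutter box open until it leans on its stops, then turn the dial of the combination padlock inside until it clicks into the notch where its long raised pointer faces the index mark by the shackle (the earlier numbers are already dialled in). Pull the padlock's body away from the eye plates so that its shackle slides fully open, unhook it, and hold it up to show it, still open, dial face up and at least 20 cm above the table. Finish while holding it there, with the cover still open; leave the other things where they are.

Things in the scene. Friction and masses are not known exactly. Their poses are not given: they have to be found in the camera images.
- shutter_box: grey steel box fixed to the table, 260 (x) x 240 (y) mm, with a white hinged cover. Origin: centre of its underside; z up. Rim 60 mm high, 4 mm thick; the deck inside, on which the padlock lies, is 50 mm high. A beam tube, 28 mm thick, sticks 45 mm out of each x face at y = +80 mm. On the deck towards +y lie a slide bar, 8 mm high with an 18 mm knob, and a 16 mm high switch block
- lid (a joint): angle of the cover, 0 shut, 1.83 rad leaning on its stops (past upright). Hinge along the box's x axis at its +y edge; the -y edge lifts. 0.6 kg, lightly damped; let go below about 1.25 rad it falls shut, above that it sinks onto its stops, two brackets that stick 83 mm out of the box's +y face and are 77 mm high
- lid_handle (a point): middle of the bar of the cover's bow handle: round steel bar 10 mm thick, 100 mm long, along the box's x axis, 42 mm above the cover's flat top and 14 mm from its free -y edge. The shut cover's top is 115 mm above the table. It turns with the cover and stays on its outside, with 37 mm of free space between bar and cover
- lid_hinge (a point): middle of the cover's hinge line, 60 mm above the table; the shut handle bar lies 226 mm from it towards the box's -y and 97 mm above it
- padlock: brass combination padlock lying loose on the deck, dial up: body 50 x 50 x 24 (z) mm, about 0.4 kg. Origin: centre of the body's underside; z through the dial, x from the body towards the shackle, at the start along the box's x within 0.04 rad. Hooked in the eye plates it can shift by some mm and twist by up to 0.25 rad as the dial is turned; square to the box again it slides freely
- dial (a joint): angle of the dial about the padlock's z, anticlockwise from above positive, 0 with the pointer at the index mark; turns without end. 12 notches, every 0.524 rad, felt as clicks of about 0.05 N m, which draw the dial to their middle. Starts 2 to 5 notches anticlockwise of the mark. Only at 0 (or whole turns), within 0.15 rad, can the shackle slide out; elsewhere it stops dead after 1.5 mm
- dial_grip (a point): on the dial's axis, halfway up its round knurled knob, 36 mm above the padlock's underside. The knob is 26 mm wide and 15 mm high, from 28 to 43 mm above the padlock's underside; it stands on the dial's black disc, 40 mm wide, whose top is at 28 mm
- dial_pointer (a point): outer part of the long raised white pointer on the dial's disc, 18 mm from the axis; a white line on half of the knob's top points the same way. The other notches have short thin ticks
- index_mark (a point): white index mark on top of the padlock's body at the edge by the shackle, 22 mm from the dial's axis along the padlock's x
- shackle (a joint): travel of the shackle out of the body along the padlock's x: 0 shut, 0.022 m fully open; 2 N friction, stays where left. U of 8 mm bar, 12 mm above the padlock's underside, legs at y = -16 and +16 mm. The bow's inside is 46 mm from the origin when shut. The +y leg comes free: its tip is at x = 22 mm shut, 44 mm open, which leaves a 19 mm gap to the body's face at x = 25 mm
- eye (a point): centre of the hole (16 wide, 14 high) of the two fixed eye plates (7 mm thick together along x, 26 wide, 25 high), 12 mm above the deck. The shackle's +y leg runs through it, 39.5 mm in front of the padlock's origin. They hold the bow while the body is pulled 25 mm to the box's -x; then push the padlock +x until the eye is 30 to 39 mm in front of it (plates in the gap) and lift
- lens_tube: black lens tube, 31 mm wide, 30 mm high, standing loose on the deck in the +x -y corner; not to be moved. Origin: centre of its underside
- alu_block: aluminium block 60 x 50 x 45 mm on the table at the box's -y side; not to be moved. Origin: centre of its underside
- ball_driver: black-handled driver, 170 mm long, lying on the table at the box's -y side; not to be moved. Origin on the tool, x towards its tip
- fibre_spool: spool with green flanges, 160 mm wide, 80 mm high, standing at the right; not to be moved. Origin: centre of its underside
- cleaner: amber bottle, 54 mm wide, 130 mm high, at the right; not to be moved. Origin: centre of its underside
- lens_mount: lens in a ring on a post, 132 mm high, foot 60 mm wide, at the left; not to be moved. Origin: centre of its underside
- power_head: round detector head on a post, 130 mm high, foot 60 mm wide, at the left; not to be moved. Origin: centre of its underside

How it is judged:
On the way, in this order (a step that is already met when the one before it is completed fails the run):
1. the cover is open and leans on its stops (value of joint lid above 1.78 rad), for 0.2 s.
2. the dial rests in the notch where its pointer faces the index mark (x of dial_pointer in the frame of padlock above 0.0176 m), for 0.2 s.
3. the shackle is pulled open while still hooked in the eye plates (value of joint shackle above 0.018 m and height (world z) of padlock below 0.08 m), for 0.1 s.
At the end, for the whole second after the job is handed in: The cover leans on its stops (over 1.75 rad), the shackle is out by more than 15 mm, and the gripper (over 2 N) alone holds the padlock still, its underside more than 200 mm above the table, dial face up within 0.4 rad, touching nothing of the box (value of joint lid above 1.75 rad and value of joint shackle above 0.015 m and height (world z) of padlock above 0.2 m and angle between padlock's own z axis and vertical below 0.4 rad and contact force between the fingers and padlock above 2 N and contact force between padlock and shutter_box below 0.1 N and linear speed of padlock below 0.05 m/s); the arm keeps its last pose, push and grip.
It fails at once if another thing on the table or in the box is moved by more than 3 cm (distance of any of lens_tube, alu_block, ball_driver, fibre_spool, cleaner, lens_mount, power_head from where it was at the start of the episode above 0.03 m).
It also fails if it takes over 72 s, if anything falls off the work surface, if the arm or the gripper's body presses on something with over 40 N, if the wrist force passes 120 N, or if a joint passes its speed limit or range.

## Robot

A 6-joint arm with a two-finger parallel gripper is mounted at the origin on the work surface. World frame = base frame: x ahead of the robot, y to its left, z up, the work surface at z = 0. Lengths are in m, angles in rad, forces in N, time in s.
With the tool pointing down it reaches from about 0.3 to 1 m from the base axis. Payload 5.1 kg.
Tool frame: the origin (TCP) lies at the very end of the fingers, on their centre line; the grasp point (between the pads) lies 19 mm behind it; x points along the fingers, y is the direction in which the jaws open and shut, and the axes are right-handed (so a half turn about x gives the same grasp; the last joint's range is limited). The gripper opens to 95 mm and grips with 3 to 60 N. Pads are 20 mm wide; open, the fingers measure 119 mm over their backs; the gripper's body (75 mm by 180 mm) begins 59 mm behind the grasp point.
Start: joints at [1.072, 0.124, 1.65, -0, 1.367, -0.083], TCP at [0.263, 0.595, 0.215] pointing down, gripper open.
Joint ranges: [-2.61, 2.61], [-1.02, 2.33], [0.03, 2.71], [-1.35, 4.49], [0.32, 2.68], [-2.91, 2.91]. Speed limits (rad/s): [2.57, 2.57, 3.14, 3.14, 3.14, 3.14].

## Interface

Orientations are given as [roll, pitch, yaw] about the fixed x, y, z axes, in that order (R = Rz(yaw) Ry(pitch) Rx(roll)).
In Python, from rig import * gives the robot as it stands. The module is installed in compiled form; this text tells all that it offers.
- The arm moves only by the tool drive_tool, never from a script. Its argument "steps" is a list of rows, each a list of 7 numbers: the turn, a rotation vector about the tool's x, y, z in rad, then the shift along the tool's x, y, z in cm, then the finger opening in cm, from 0 to 9.51. A call has 1 to 5 rows; each row is the pose to reach, as a shift and turn from the pose commanded when the call began, along the tool's axes at that moment; what a row does not reach only later rows make up. A row lasts 1/12 s, in which the tool goes at most 41.7 mm and 7.16 degrees, less where a joint would pass 70% of its speed; a pose out of reach is approached as far as the arm can. A call with a gripper value outside its range is refused whole. The fingers move at their own pace and stop on an object; "squeeze" is the grip in N (left out, the last holds). Time passes only in rows, so rows that repeat a pose let the fingers close. It gives the time, the measured TCP pose, the force and the opening at its end, in the units of the state.
- observe(): the state, without advancing time (a new reading comes with each control period).
- capture(name): name is "scene" or "top" or "wrist"; returns the picture (480x640x3 uint8, red, green, blue); there is no depth.
- calibration(name): a dict with "fx", "fy", "cx", "cy" (pixels), "cam_to_world" (4x4, takes a point from camera to world coordinates). Camera axes: x right, y down, z forward; pixel columns grow to the right and rows downward; lengths in m; the calibration is good to about 2 mm. The wrist camera is an equidistant fisheye: a pixel r from the principal point sees the ray r / f radians off the axis. A picture is of the moment at which its call begins: read the wrist's pose just before it. calibration takes no time and is no camera call; for the wrist camera it gives the pose at the moment of the call.
- finish_job(): hands the job in, once; it reports no verdict.
Trained networks look in the newest picture that a camera, given by its name, has taken for a name from the list of things; names that differ only in an ending like _2 or _b are one class to them, and where a whole thing is asked for, a point or a joint stands for the part that bears it (a point fixed in the world has none). Each returns a list of dicts, best first, with "confidence" (0 to 1); they miss things now and then, are a little off and sometimes report something else, mostly with a low value. They report only what shows in the picture. A call takes as long as a camera call.
- find_in(thing, camera): "location" ([column, row] in pixels, amid what is visible of it).
- tip_of(thing, camera): "location" ([column, row] in pixels: a listed point, or the origin of a listed thing).
The state is a dict: "t": time; "joints": joint angles; "dq": joint speeds; "joint_efforts": joint torques, N m; "tcp_pos": TCP position; "orientation": TCP orientation; "wrist_force": force on the tool from outside, world axes, zero at the start; "torque": the same for the moment, N m; "finger_gap": finger opening in m.
Only numpy, scipy, OpenCV 4.12 (cv2) and the standard library are available. Lean on these libraries where they do the work, as an engineer would, in place of code of your own. Each camera call takes 0.05 s, during which the arm holds its last target.

## Working session

There is one attempt and no reset: what is moved stays moved. The work goes in short steps, Python scripts to look and compute and a tool call to move; the robot and the scene stay as the last step left them, time stands still between calls to the robot, and variables do not carry over. Pictures are saved under pics/ and viewed, and the job is handed in when it is done.

Besides the shell and the picture viewer there is one more tool, called after "Request:" as name(argument=value, ...), one argument or row to a line, values as JSON. drive_tool: Moves the arm, as the interface text tells. Its arguments: {"type":"object","properties":{"steps":{"type":"array","items":{"type":"array","items":{"type":"number"}}},"squeeze":{"type":"number"}},"required":["steps"]}

```bash
mkdir -p pics; ls; cat > h.py <<'E'
from rig import *
import numpy as np, cv2
from scipy.spatial.transform import Rotation as R
def snap(cam,name):
    im=capture(cam); cv2.imwrite(f'pics/{name}.png',im[:,:,::-1]); return im
def ray(cam,px,cal=None):
    c=cal or calibration(cam); T=np.array(c['cam_to_world'])
    x=(px[0]-c['cx'])/c['fx']; y=(px[1]-c['cy'])/c['fy']
    if cam=='wrist':
        r=np.hypot(x,y); d=np.array([np.sin(r)*x/r,np.sin(r)*y/r,np.cos(r)]) if r>1e-9 else np.array([0,0,1.])
    else: d=np.array([x,y,1.])
    d=T[:3,:3]@d; return T[:3,3],d/np.linalg.norm(d)
def onz(cam,px,z,cal=None):
    o,d=ray(cam,px,cal); return o+d*(z-o[2])/d[2]
def tri(rays):
    A=np.zeros((3,3));b=np.zeros(3)
    for o,d in rays:
        P=np.eye(3)-np.outer(d,d);A+=P;b+=P@o
    p=np.linalg.solve(A,b); return p,[np.linalg.norm((np.eye(3)-np.outer(d,d))@(p-o)) for o,d in rays]
def proj(cam,p,cal=None):
    c=cal or calibration(cam); T=np.linalg.inv(np.array(c['cam_to_world'])); q=T[:3,:3]@np.array(p)+T[:3,3]
    if cam=='wrist':
        th=np.arctan2(np.hypot(q[0],q[1]),q[2]); h=np.hypot(q[0],q[1])
        return np.array([c['cx']+c['fx']*th*q[0]/h,c['cy']+c['fy']*th*q[1]/h])
    return np.array([c['cx']+c['fx']*q[0]/q[2],c['cy']+c['fy']*q[1]/q[2]])
def rotm():
    s=observe(); return R.from_euler('xyz',s['orientation']).as_matrix(), np.array(s['tcp_pos'])
E
python3 - <<'E'
from h import *
np.set_printoptions(precision=4,suppress=True)
s=observe(); print(s); Rm,p=rotm(); print(Rm)
for c in ['scene','top','wrist']:
    snap(c,c+'0')
    for t in ['lid_handle','lid_hinge']:
        print(c,t,tip_of(t,c)[:2])
    print(find_in('shutter_box',c)[:1], np.array(calibration(c)['cam_to_world']))
print(observe()['t'])
E
```

```text
pics
{'t': 0.0, 'joints': array([ 1.0724,  0.1245,  1.6517,  0.    ,  1.3675, -0.0826]), 'dq': array([ 0.0003, -0.0003, -0.0001, -0.0004, -0.0002,  0.0007]), 'joint_efforts': array([ -0.0005, -41.7602, -35.9931,   0.0774,   0.0491,  -0.0002]), 'tcp_pos': array([0.2623, 0.594 , 0.2134]), 'orientation': array([-1.6592,  1.5687, -2.0749]), 'wrist_force': array([-0.4666, -0.6692, -0.1547]), 'torque': array([-0.0162, -0.0027,  0.0517]), 'finger_gap': 0.09533064000705817}
[[-0.001   0.4039  0.9148]
 [-0.0019  0.9148 -0.4039]
 [-1.     -0.0021 -0.0002]]
scene lid_handle [{'location': [268.2, 221.7], 'confidence': 0.55}]
scene lid_hinge [{'location': [345.8, 255.6], 'confidence': 0.94}]
[{'location': [306.5, 252.0], 'confidence': 0.58}] [[-0.2044  0.685  -0.6993  1.5603]
 [ 0.9789  0.1453 -0.1438  0.2241]
 [ 0.0031 -0.7139 -0.7002  1.1539]
 [ 0.      0.      0.      1.    ]]
top lid_handle [{'location': [375.5, 226.6], 'confidence': 0.77}, {'location': [484.0, 209.8], 'confidence': 0.22}]
top lid_hinge []
[{'location': [330.1, 231.9], 'confidence': 0.72}] [[-0.0166 -0.9982  0.0584  0.4175]
 [-0.9998  0.0163 -0.0062  0.0163]
 [ 0.0052 -0.0585 -0.9983  1.7566]
 [ 0.      0.      0.      1.    ]]
wrist lid_handle []
wrist lid_hinge []
[{'location': [3.9, 472.9], 'confidence': 0.75}] [[ 0.4044  0.8854  0.2291  0.1989]
 [ 0.9146 -0.3914 -0.1016  0.6231]
 [-0.0003  0.2507 -0.9681  0.3841]
 [ 0.      0.      0.      1.    ]]
0.6
```

View pics/scene0.png

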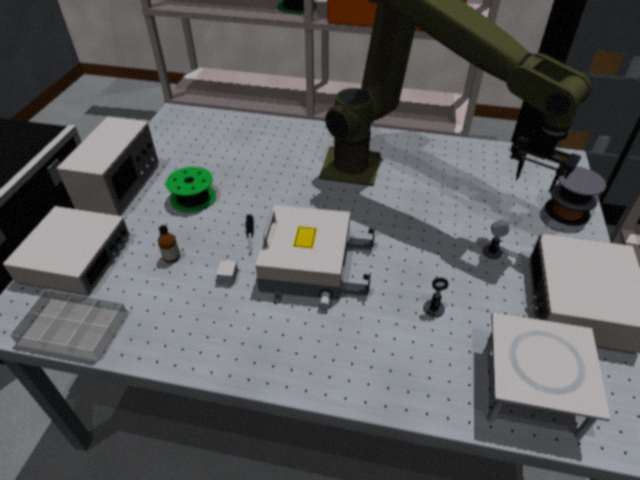

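View pics/top0.png

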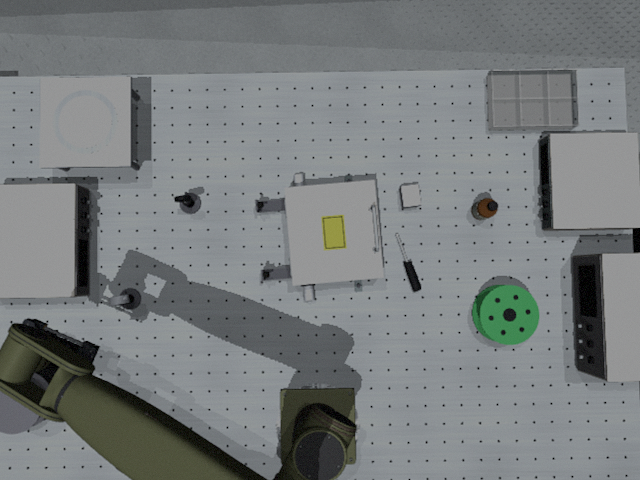

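```bash
python3 - <<'E'
import cv2
a=cv2.imread('pics/top0.png')[150:320,240:440]; cv2.imwrite('pics/top0z.png',cv2.resize(a,None,fx=4,fy=4,interpolation=cv2.INTER_CUBIC)[:600,:800])
a=cv2.imread('pics/scene0.png')[190:320,230:390]; cv2.imwrite('pics/scene0z.png',cv2.resize(a,None,fx=4.5,fy=4.5,interpolation=cv2.INTER_CUBIC))
E
```

```text
(no output)
```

View pics/top0z.png

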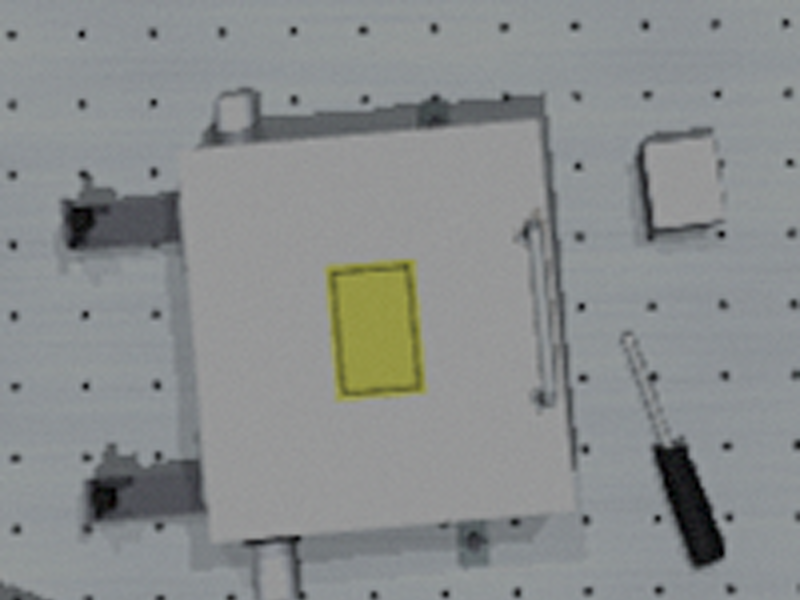

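View pics/scene0z.png

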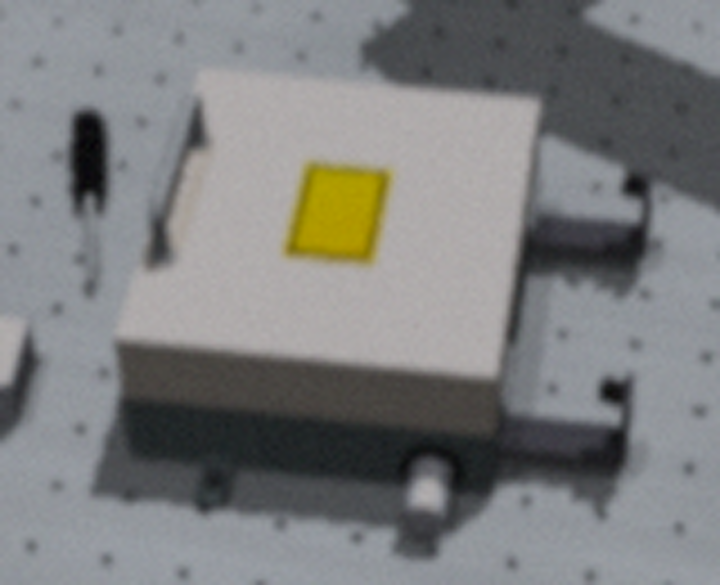

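```bash
python3 - <<'E'
from h import *
np.set_printoptions(precision=4,suppress=True)
P=[onz('top',p,.115) for p in [(285.75,187.5),(375.75,180),(384.25,277.5),(292.5,285.75)]]
S=[onz('scene',(230+a/4.5,190+b/4.5),.115) for a,b in [(500,378),(118,343),(200,68),(542,98)]]
for Q in (P,S):
  Q=np.array(Q);print(Q[:,:2],'ctr',Q.mean(0))
  for i,j in [(0,1),(3,2),(0,3),(1,2)]:
    d=Q[j]-Q[i];print(np.linalg.norm(d),np.degrees(np.arctan2(d[1],d[0])))
print('handle top',[onz('top',(240+a/4,150+b/4),.157) for a,b in [(537,215),(548,402)]])
print('handle sc',[onz('scene',(230+a/4.5,190+b/4.5),.157) for a,b in [(160,225),(195,100)]])
o=[ray('top',(375.5,226.6)),ray('scene',(268.2,221.7))];print(tri(o))
o=[ray('top',(240+542.5/4,150+308/4)),ray('scene',(230+177/4.5,190+162/4.5))];print(tri(o))
print(calibration('top'))
E
```

```text
[[ 0.649   0.0706]
 [ 0.6652 -0.1682]
 [ 0.4069 -0.1847]
 [ 0.3893  0.0566]] ctr [ 0.5276 -0.0564  0.115 ]
0.23936628226631468 -86.11390964232265
0.2419383129206223 -85.8317646174892
0.2600327330730258 -176.91312290987412
0.258818211784717 -176.34811499556596
[[ 0.6521  0.0817]
 [ 0.6727 -0.155 ]
 [ 0.411  -0.177 ]
 [ 0.3925  0.063 ]] ctr [ 0.5321 -0.0468  0.115 ]
0.2375869101931635 -85.02002086999562
0.2407739826018296 -85.57535004415026
0.26027218431148563 -175.8865278884953
0.26257714376833624 -175.18591996217654
handle top [array([ 0.5973, -0.1582,  0.157 ]), array([ 0.4766, -0.1626,  0.157 ])]
handle sc [array([ 0.6076, -0.1439,  0.157 ]), array([ 0.4895, -0.1551,  0.157 ])]
(array([ 0.5375, -0.1581,  0.1614]), [np.float64(0.0015499625119041495), np.float64(0.00154996251190415)])
(array([ 0.5372, -0.1583,  0.1442]), [np.float64(0.0036338098800740765), np.float64(0.003633809880074099)])
{'fx': 624.0075245971789, 'fy': 624.0075245971789, 'cx': 310.95507923111626, 'cy': 238.1618044958948, 'cam_to_world': array([[-0.0166, -0.9982,  0.0584,  0.4175],
       [-0.9998,  0.0163, -0.0062,  0.0163],
       [ 0.0052, -0.0585, -0.9983,  1.7566],
       [ 0.    ,  0.    ,  0.    ,  1.    ]])}
```

```bash
cat >> h.py <<'E'
def down(yaw_y):  # tool down, tool y at angle yaw_y (rad) in world
    y=np.array([np.cos(yaw_y),np.sin(yaw_y),0]);x=np.array([0,0,-1.]);return np.column_stack([x,y,np.cross(x,y)])
def plan(p,Rt):
    Rm,q=rotm(); print('t',observe()['t'],'rotvec',np.round(R.from_matrix(Rm.T@Rt).as_rotvec(),3),'shift cm',np.round(Rm.T@(np.array(p)-q)*100,2))
E
python3 - <<'E'
from h import *
plan([.5,-.157,.34],down(np.radians(94)))
E
```

```text
t 0.6 rotvec [-0.486 -0.    -0.   ] shift cm [-12.54 -59.17  52.08]
```

Request:
drive_tool(
  steps=[
    [0,0,0,-3,-2,1.5,9.5],
    [0,0,0,-5.5,-4.5,4,9.5],
    [0,0,0,-8,-7,6,9.5],
    [0,0,0,-10,-9.5,8.5,9.5],
    [0,0,0,-11,-12.5,11,9.5],
  ],
)

```text
t: 1.02
tcp_pos: [0.3136, 0.4355, 0.3284]
orientation: [1.248, 1.565, 0.834]
wrist_force: [0.3, 0.6, 1.2]
finger_gap: 0.0951
```

Request:
drive_tool(
  steps=[
    [0,0,0,0,-3,2.5,9.5],
    [0,0,0,0,-6,5.2,9.5],
    [0,0,0,0,-9,8,9.5],
    [0,0,0,0,-12,10.5,9.5],
    [0,0,0,0,-15,13.3,9.5],
  ],
)

```text
t: 1.43
tcp_pos: [0.3737, 0.2432, 0.325]
orientation: [0.934, 1.57, 0.519]
wrist_force: [1.3, -0.5, 0.0]
finger_gap: 0.095
```

Request:
drive_tool(
  steps=[
    [0,0,0,0,-3,2.5,9.5],
    [0,0,0,0,-6,5.2,9.5],
    [0,0,0,0,-9,8,9.5],
    [0,0,0,0,-12,10.5,9.5],
    [0,0,0,0,-15,13.3,9.5],
  ],
)

```text
t: 1.85
tcp_pos: [0.4348, 0.0521, 0.3252]
orientation: [0.551, 1.569, 0.135]
wrist_force: [1.7, 0.5, 0.1]
finger_gap: 0.0949
```

Request:
drive_tool(
  steps=[
    [-0.1,0,0,0,-3,2.5,9.5],
    [-0.2,0,0,0,-6,5.2,9.5],
    [-0.3,0,0,0,-9,8,9.5],
    [-0.4,0,0,0,-12,10.5,9.5],
    [-0.486,0,0,0,-15,13.3,9.5],
  ],
)

```text
t: 2.27
tcp_pos: [0.4959, -0.1391, 0.3251]
orientation: [-0.23, 1.57, -0.156]
wrist_force: [0.5, 0.0, 0.1]
finger_gap: 0.0949
```

```bash
python3 - <<'E'
from h import *
c=calibration('wrist')
snap('wrist','w1'); print(observe()['tcp_pos'],c['fx'],c['cx'],c['cy'])
for t in ['lid_handle','lid_hinge']: print(t,tip_of(t,'wrist')[:2])
print(onz('wrist',tip_of('lid_handle','wrist')[0]['location'],.157))
E
```

```text
[ 0.49736704 -0.14495982  0.3239912 ] 371.64829954431775 314.9328248732001 244.018110581575
lid_handle [{'location': [291.8, 265.7], 'confidence': 0.89}]
lid_hinge []
[ 0.53586011 -0.15723194  0.157     ]
```

View pics/w1.png

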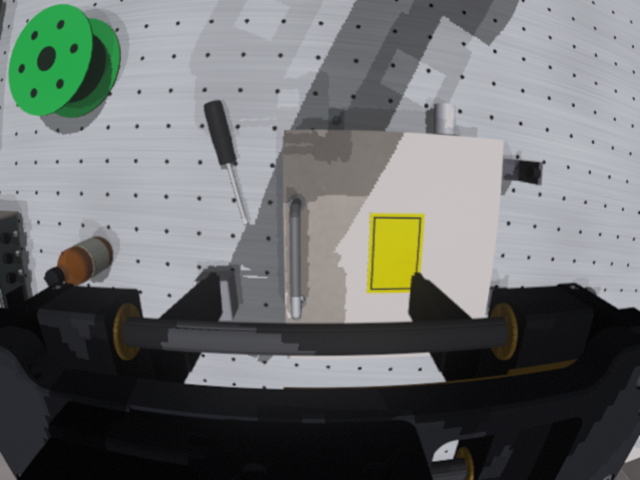

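```bash
python3 - <<'E'
from h import *
np.set_printoptions(precision=4,suppress=True)
a,b=[onz('wrist',p,.157) for p in [(296,204),(296,314)]]
print(a,b,(a+b)/2,np.degrees(np.arctan2(*(b-a)[1::-1])),np.linalg.norm(b-a))
Q=[onz('wrist',p,.115) for p in [(285,130),(503,140)]];print(Q,np.linalg.norm(Q[1]-Q[0]))
plan([.537,-.1572,.138],down(np.radians(94)))
E
```

```text
[ 0.4766 -0.1565  0.157 ] [ 0.5862 -0.1507  0.157 ] [ 0.5314 -0.1536  0.157 ] 3.023375462468356 0.10984197048581505
[array([ 0.4077, -0.1739,  0.115 ]), array([0.3924, 0.0623, 0.115 ])] 0.23672740548206897
t 2.4667 rotvec [-0.002 -0.001 -0.001] shift cm [18.62 -2.22  3.99]
```

Request:
drive_tool(
  steps=[
    [0,0,0,3,-1,2,6],
    [0,0,0,7,-2,3.8,6],
    [0,0,0,10,-2,3.8,6],
    [0,0,0,13,-2,3.8,6],
    [0,0,0,13,-2,3.8,6],
  ],
)

```text
t: 2.88
tcp_pos: [0.5313, -0.1513, 0.1871]
orientation: [2.667, 1.558, 2.739]
wrist_force: [-1.0, 0.0, -1.2]
finger_gap: 0.0673
```

```bash
python3 - <<'E'
from h import *
snap('wrist','w2'); print(observe()['tcp_pos'])
plan([.535,-.155,.138],down(np.radians(94)))
E
```

```text
[ 0.53294308 -0.15202471  0.19105458]
t 2.9333 rotvec [ 0.002 -0.007 -0.003] shift cm [ 5.3  -0.33  0.22]
```

View pics/w2.png

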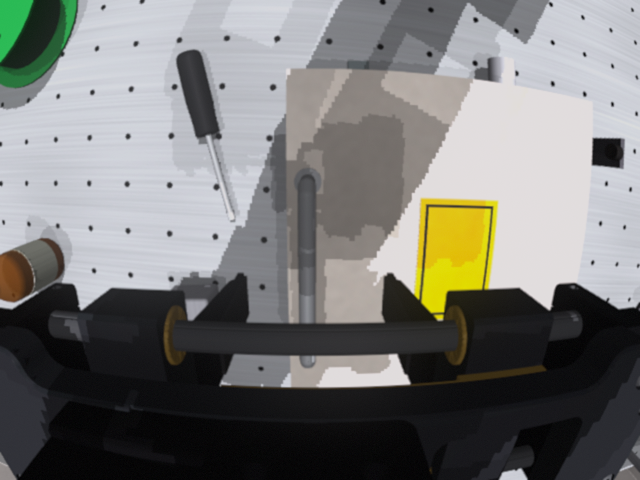

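Request:
drive_tool(
  steps=[
    [0,0,0,3,-0.3,0.2,6],
    [0,0,0,5.2,-0.3,0.2,5],
    [0,0,0,5.2,-0.3,0.2,3],
    [0,0,0,5.2,-0.3,0.2,1],
    [0,0,0,5.2,-0.3,0.2,0.5],
  ],
  squeeze=8,
)

```text
t: 3.35
tcp_pos: [0.5391, -0.1573, 0.1461]
orientation: [-0.446, 1.566, -0.376]
wrist_force: [-0.6, 0.6, -0.1]
finger_gap: 0.0388
```

Request:
drive_tool(
  steps=[
    [0,0,0,0,0,0,0.5],
    [0,0,0,0,0,0,0.5],
    [0,0,0,0,0,0,0.5],
  ],
)

```text
t: 3.6
tcp_pos: [0.5383, -0.1574, 0.1444]
orientation: [-0.457, 1.568, -0.386]
wrist_force: [-0.1, 0.1, 0.5]
finger_gap: 0.0184
```

```bash
python3 - <<'E'
from h import *
s=observe();print(s)
E
```

```text
{'t': 3.6, 'joints': array([-3.80258015e-01, -1.93047183e-02,  1.92037615e+00, -1.72660592e-05,
        1.23784902e+00, -2.02129903e+00]), 'dq': array([-0.00051546,  0.00899364,  0.01020875, -0.00082749, -0.00033752,
       -0.00184   ]), 'joint_efforts': array([ 4.10725549e-02, -3.36832702e+01, -3.45756304e+01, -6.30758470e-02,
        5.14637993e-02,  2.99949734e-04]), 'tcp_pos': array([ 0.53827644, -0.15743741,  0.14441199]), 'orientation': array([-0.45661477,  1.56812407, -0.38636446]), 'wrist_force': array([-0.13653313,  0.10213069,  0.54542384]), 'torque': array([ 0.10581347, -0.03602416,  0.04917719]), 'finger_gap': 0.018439150099346956}
```

Request:
drive_tool(
  steps=[
    [0,0,0,0.6,0,0,0.5],
    [0,0,0,0.6,0,0,0.5],
    [0,0,0,0.6,0,0,0.5],
    [0,0,0,0.6,0,0,0.5],
  ],
)

```text
t: 3.93
tcp_pos: [0.5381, -0.1554, 0.1374]
orientation: [1.125, 1.567, 1.195]
wrist_force: [0.2, 6.9, 4.5]
finger_gap: 0.0093
```

```bash
python3 - <<'E'
from h import *
s=observe();print(s['tcp_pos'],s['finger_gap'],s['wrist_force'])
Rm,q=rotm();print(Rm)
# arc
yaw=.067; by=np.array([-np.sin(yaw),np.cos(yaw),0]);z=np.array([0,0,1.])
for th in np.linspace(0,1.83,19):
    y=-.226*np.cos(th)+.097*np.sin(th); zz=.226*np.sin(th)+.097*np.cos(th)
    print(round(th,3), 'down %.2f  y %.2f'%(-(zz-.097)*100,(y+.226)*100))
E
```

```text
[ 0.53813358 -0.1553808   0.13739435] 0.009287779959005734 [0.20623015 6.89150883 4.54403296]
[[ 0.00148365 -0.06996904  0.99754806]
 [ 0.00375987  0.9975425   0.06996306]
 [-0.99999183  0.00364685  0.00174308]]
0.0 down -0.00  y 0.00
0.102 down -2.24  y 1.10
0.203 down -4.36  y 2.42
0.305 down -6.34  y 3.96
0.407 down -8.15  y 5.68
0.508 down -9.77  y 7.58
0.61 down -11.20  y 9.63
0.712 down -12.41  y 11.82
0.813 down -13.39  y 14.12
0.915 down -14.13  y 16.51
1.017 down -14.62  y 18.96
1.118 down -14.87  y 21.44
1.22 down -14.86  y 23.94
1.322 down -14.59  y 26.43
1.423 down -14.08  y 28.87
1.525 down -13.32  y 31.26
1.627 down -12.32  y 33.55
1.728 down -11.10  y 35.73
1.83 down -9.66  y 37.77
```

Request:
drive_tool(
  steps=[
    [0,0,0,-1.1,0.7,0,0.5],
    [0,0,0,-2.2,1.3,0,0.5],
    [0,0,0,-3.3,1.9,0,0.5],
    [0,0,0,-4.4,2.6,0,0.5],
    [0,0,0,-5.4,3.3,0,0.5],
  ],
)

```text
t: 4.35
tcp_pos: [0.5357, -0.1244, 0.1916]
orientation: [-0.664, 1.569, -0.594]
wrist_force: [4.5, -2.0, -1.7]
finger_gap: 0.0099
```

```bash
python3 - <<'E'
from h import *
s=observe();print(s['tcp_pos'],s['finger_gap'],s['wrist_force']); snap('wrist','w3')
E
```

```text
[ 0.53572911 -0.12438078  0.19155023] 0.00992220997123534 [ 4.50913412 -1.95032835 -1.68121789]
```

View pics/w3.png

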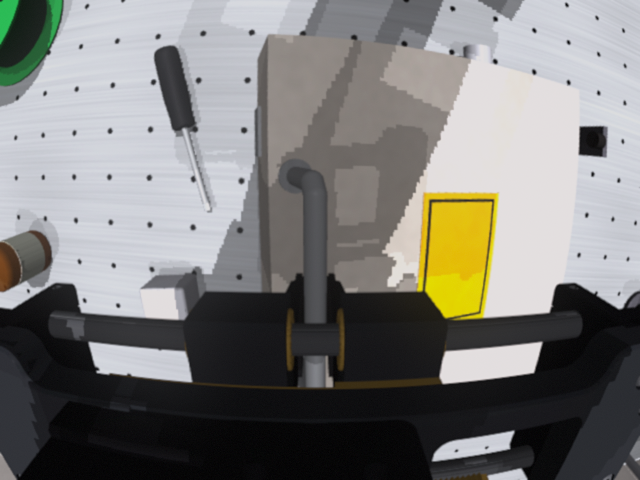

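Request:
drive_tool(
  steps=[
    [0,0,0,-0.9,0.9,0,0.5],
    [0,0,0,-2.7,2.6,0,0.5],
    [0,0,0,-4.4,4.5,0,0.5],
    [0,0,0,-5.8,6.5,0,0.5],
    [0,0,0,-7.0,8.7,0,0.5],
  ],
)

```text
t: 4.82
tcp_pos: [0.5298, -0.0388, 0.2638]
orientation: [-0.983, 1.565, -0.914]
wrist_force: [2.8, -6.1, 4.4]
finger_gap: 0.0097
```

Request:
drive_tool(
  steps=[
    [0,0,0,-1.0,2.3,0,0.5],
    [0,0,0,-1.7,4.7,0,0.5],
    [0,0,0,-2.2,7.1,0,0.5],
    [0,0,0,-2.45,9.6,0,0.5],
    [0,0,0,-2.45,12.1,0,0.5],
  ],
)

```text
t: 5.23
tcp_pos: [0.5208, 0.0841, 0.2874]
orientation: [-0.307, 1.568, -0.237]
wrist_force: [3.2, -1.1, 1.1]
finger_gap: 0.0096
```

```bash
python3 - <<'E'
from h import *
s=observe();print(s['tcp_pos'],s['finger_gap'],s['wrist_force'])
y=s['tcp_pos'][1];z=s['tcp_pos'][2]+.019
hy=.0715; print(np.arctan2(z-.06,-(y-hy)), np.hypot(z-.06,y-hy), 'expected r',np.hypot(.226,.097))
snap('wrist','w4')
E
```

```text
[0.52083955 0.08409376 0.28740624] 0.009567470197701907 [ 3.24602569 -1.13681628  1.13724212]
1.6218616200269564 0.2467278660279634 expected r 0.24593698379869589
```

View pics/w4.png

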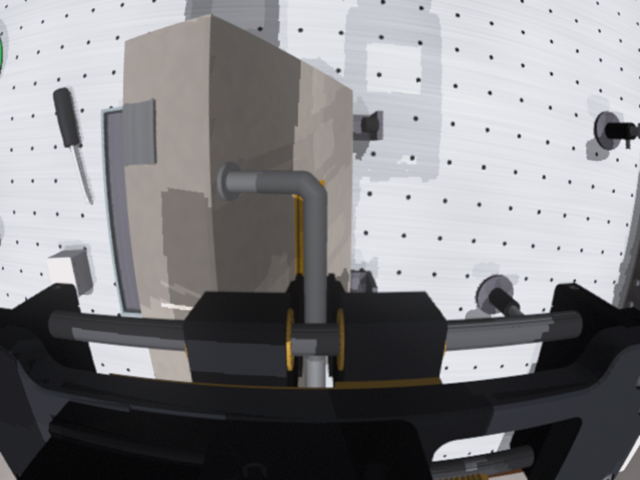

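Request:
drive_tool(
  steps=[
    [0,0,0,0.2,2.5,0,0.5],
    [0,0,0,0.7,4.9,0,0.5],
    [0,0,0,1.5,7.3,0,0.5],
    [0,0,0,2.5,9.6,0,0.5],
    [0,0,0,3.7,11.8,0,0.5],
  ],
)

```text
t: 5.7
tcp_pos: [0.5121, 0.2023, 0.2485]
orientation: [0.312, 1.57, 0.383]
wrist_force: [3.7, -0.2, -1.7]
finger_gap: 0.0098
```

Request:
drive_tool(
  steps=[
    [0,0,0,0.7,1.0,0,0.5],
    [0,0,0,1.4,2.0,0,0.5],
    [0,0,0,1.7,2.4,0,0.5],
    [0,0,0,1.7,2.4,0,0.5],
  ],
)

```text
t: 6.03
tcp_pos: [0.5109, 0.2213, 0.2317]
orientation: [-1.614, 1.56, -1.543]
wrist_force: [1.2, -10.8, 4.4]
finger_gap: 0.0096
```

```bash
python3 - <<'E'
from h import *
s=observe();print(s['tcp_pos'],s['finger_gap'],s['wrist_force'])
y=s['tcp_pos'][1];z=s['tcp_pos'][2]+.019
hy=.0715; print(np.arctan2(z-.06,-(y-hy))-.405, np.hypot(z-.06,y-hy))
snap('scene','s5')
E
```

```text
[0.51094657 0.22126812 0.23170623] 0.009602500324707134 [  1.23738568 -10.77907005   4.36520207]
1.831530487594285 0.24248578228320533
```

View pics/s5.png

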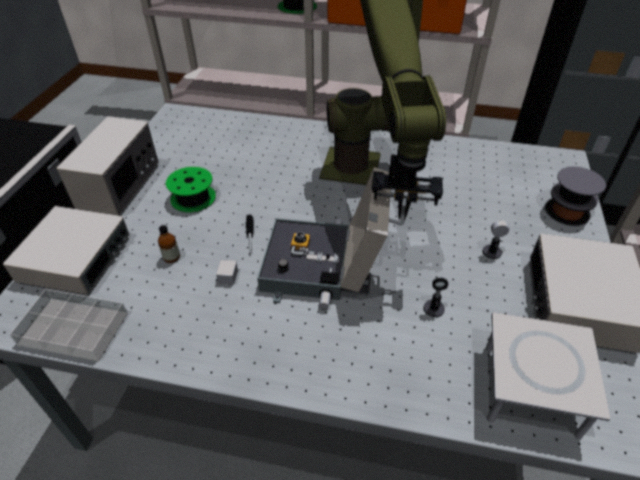

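Request:
drive_tool(
  steps=[
    [0,0,0,0,-0.3,0,2.5],
    [0,0,0,0,-0.3,0,2.5],
    [0,0,0,0,-0.3,0,2.5],
    [0,0,0,-2,-0.3,0,2.5],
    [0,0,0,-5,-0.3,0,2.5],
  ],
)

```text
t: 6.5
tcp_pos: [0.5084, 0.2213, 0.277]
orientation: [-2.95, 1.561, -2.88]
wrist_force: [1.1, -0.3, -0.4]
finger_gap: 0.0249
```

Request:
drive_tool(
  steps=[
    [0,0,0,-2.5,0,0,2.5],
    [0,0,0,-6,-1,-1,4],
    [0,0,0,-9,-3,-2,6],
    [0,0,0,-11,-6,-3,8],
    [0,0,0,-11,-10,-4,9],
  ],
)

```text
t: 6.92
tcp_pos: [0.4784, 0.1201, 0.397]
orientation: [0.175, 1.563, 0.249]
wrist_force: [1.3, -0.3, 0.2]
finger_gap: 0.0462
```

```bash
python3 - <<'E'
from h import *
s=observe();print(s['tcp_pos'],s['finger_gap'],s['wrist_force'])
snap('wrist','w5');snap('scene','s6'); snap('top','t6')
for t in ['padlock','dial_grip','dial_pointer','index_mark','eye','lens_tube']:
  for c in ['wrist','scene','top']:
    try: print(t,c,tip_of(t,c)[:1])
    except Exception as e: print(e)
E
```

```text
[0.47837962 0.12010552 0.39697404] 0.046210671297727914 [ 1.31079709 -0.31219291  0.18726045]
padlock wrist [{'location': [180.7, 203.2], 'confidence': 0.75}]
padlock scene [{'location': [298.4, 244.9], 'confidence': 0.69}]
padlock top [{'location': [338.4, 243.6], 'confidence': 0.81}]
dial_grip wrist [{'location': [174.4, 209.3], 'confidence': 0.93}]
dial_grip scene [{'location': [432.8, 311.7], 'confidence': 0.65}]
dial_grip top [{'location': [342.4, 242.1], 'confidence': 0.53}]
dial_pointer wrist [{'location': [186.0, 215.5], 'confidence': 0.71}]
dial_pointer scene [{'location': [305.6, 242.5], 'confidence': 0.54}]
dial_pointer top [{'location': [131.2, 297.0], 'confidence': 0.67}]
index_mark wrist [{'location': [176.9, 221.9], 'confidence': 0.78}]
index_mark scene [{'location': [297.7, 244.6], 'confidence': 0.88}]
index_mark top [{'location': [340.2, 231.7], 'confidence': 0.69}]
eye wrist [{'location': [193.8, 234.6], 'confidence': 0.79}]
eye scene [{'location': [301.5, 253.3], 'confidence': 0.83}]
eye top [{'location': [335.9, 229.2], 'confidence': 0.61}]
lens_tube wrist [{'location': [170.9, 270.7], 'confidence': 0.95}]
lens_tube scene [{'location': [284.3, 268.1], 'confidence': 0.48}]
lens_tube top [{'location': [338.6, 243.0], 'confidence': 0.66}]
```

View pics/w5.png

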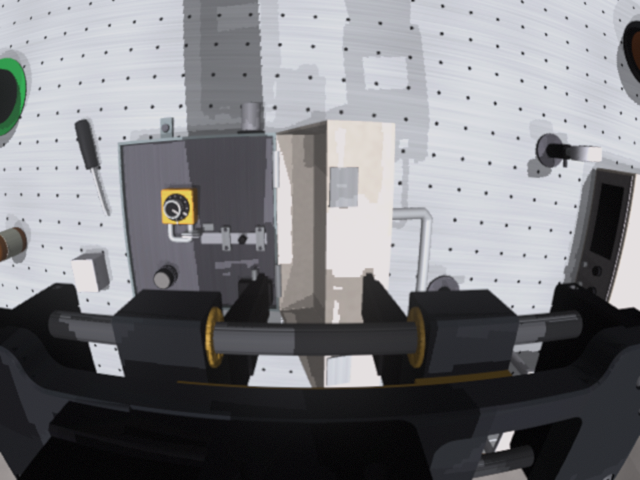

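View pics/s6.png

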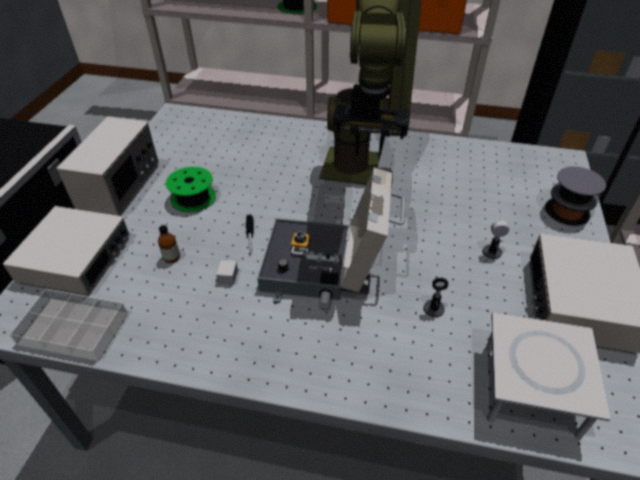

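```bash
python3 - <<'E'
from h import *
np.set_printoptions(precision=4,suppress=True)
g=onz('wrist',(174.4,209.3),.086);print(g, onz('wrist',(193.8,234.6),.062),onz('wrist',(180.7,203.2),.06))
plan([g[0]-.03,g[1],.26],down(np.radians(94)))
E
```

```text
[ 0.4957 -0.0706  0.086 ] [ 0.5353 -0.0502  0.062 ] [ 0.4912 -0.0709  0.06  ]
t 7.9667 rotvec [ 0.  0. -0.] shift cm [ 13.12 -18.86  -2.55]
```

Request:
drive_tool(
  steps=[
    [0,0,0,0,-4,-0.5,9],
    [0,0,0,0,-8,-1,9],
    [0,0,0,1,-12,-1.5,9],
    [0,0,0,3,-15.5,-2,9],
    [0,0,0,6,-18.5,-2.5,9],
  ],
)

```text
t: 8.38
tcp_pos: [0.4668, -0.0687, 0.3344]
orientation: [-0.389, 1.564, -0.32]
wrist_force: [1.1, -0.3, -0.2]
finger_gap: 0.0901
```

Request:
drive_tool(
  steps=[
    [0,0,0,4,0,0,8],
    [0,0,0,7,0,0,7],
    [0,0,0,7,0,0,6],
    [0,0,0,7,0,0,6],
  ],
)

```text
t: 8.72
tcp_pos: [0.4651, -0.0661, 0.2606]
orientation: [2.802, 1.567, 2.872]
wrist_force: [-0.1, 1.0, 1.3]
finger_gap: 0.0685
```

```bash
python3 - <<'E'
from h import *
np.set_printoptions(precision=4,suppress=True)
s=observe();print(s['tcp_pos'],s['finger_gap'],s['wrist_force'])
im=snap('wrist','w6')
Z=dict(dial_grip=.086,dial_pointer=.078,index_mark=.074,eye=.062,padlock=.05)
for t in Z:
    r=tip_of(t,'wrist')[:1]; print(t,r, onz('wrist',r[0]['location'],Z[t]) if r else '')
E
```

```text
[ 0.4651 -0.0661  0.2606] 0.06853540290996564 [-0.1289  1.0165  1.3426]
dial_grip [{'location': [303.8, 260.7], 'confidence': 0.86}] [ 0.5058 -0.0748  0.086 ]
dial_pointer [{'location': [320.2, 265.1], 'confidence': 0.7}] [ 0.5125 -0.0581  0.078 ]
index_mark [{'location': [303.5, 277.1], 'confidence': 0.89}] [ 0.5281 -0.0741  0.074 ]
eye [{'location': [320.7, 291.5], 'confidence': 0.77}] [ 0.5473 -0.0547  0.062 ]
padlock [{'location': [306.3, 250.7], 'confidence': 0.69}] [ 0.5057 -0.0731  0.05  ]
```

View pics/w6.png

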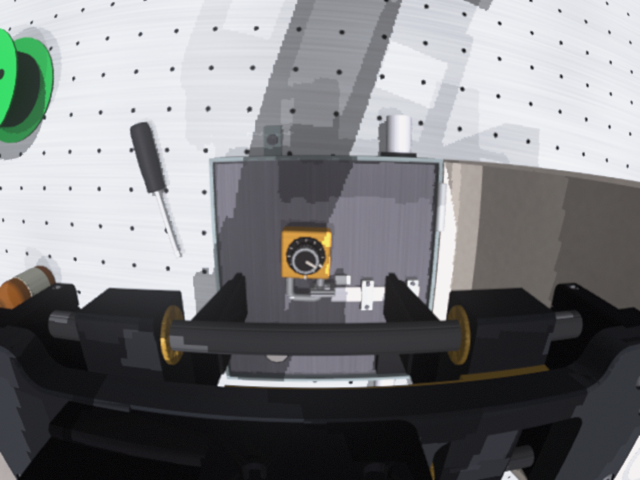

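```bash
python3 - <<'E'
import cv2
a=cv2.imread('pics/w6.png')[215:315,250:400]; cv2.imwrite('pics/w6z.png',cv2.resize(a,None,fx=5,fy=5,interpolation=cv2.INTER_CUBIC))
E
```

```text
(no output)
```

View pics/w6z.png

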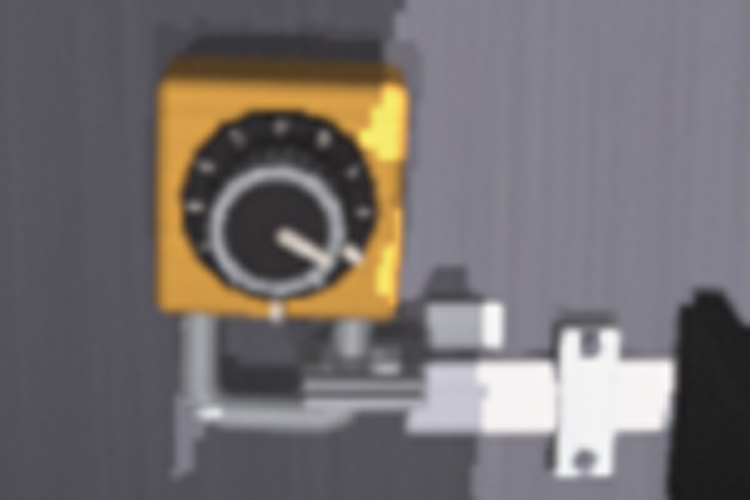

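```bash
python3 - <<'E'
from h import *
np.set_printoptions(precision=4,suppress=True)
print(onz('wrist',(305.6,261.4),.093),onz('wrist',(305.9,256),.078))
# body top corners z=.074
f=lambda a,b:(250+a/5,215+b/5)
for p in [(160,82),(405,82),(158,310),(396,318)]: print(onz('wrist',f(*p),.074))
print('index',onz('wrist',f(277,312),.074), 'plates top', [onz('wrist',f(*p),.075) for p in [(305,385),(425,385)]])
print('jointsR',observe()['joints'])
plan([.506,-.0735,.18],down(np.radians(94)))
E
```

```text
[ 0.5042 -0.0728  0.093 ] [ 0.5032 -0.073   0.078 ]
[ 0.4807 -0.0984  0.074 ]
[ 0.4773 -0.0498  0.074 ]
[ 0.5288 -0.0966  0.074 ]
[ 0.527  -0.0475  0.074 ]
index [ 0.5274 -0.0721  0.074 ] plates top [array([ 0.5427, -0.0652,  0.075 ]), array([ 0.541 , -0.0404,  0.075 ])]
jointsR [-0.2545 -0.3129  1.9732 -0.      1.4773 -1.8962]
t 9.0167 rotvec [0.001 0.004 0.001] shift cm [ 8.46 -1.    3.79]
```

Request:
drive_tool(
  steps=[
    [0,0,0,4,-0.5,2,5],
    [0,0,0,8,-0.9,3.7,4.5],
    [0,0,0,12,-0.9,3.8,4],
    [0,0,0,13,-0.9,3.8,4],
    [0,0,0,13,-0.9,3.8,4],
  ],
)

```text
t: 9.43
tcp_pos: [0.5019, -0.0716, 0.128]
orientation: [2.827, 1.562, 2.898]
wrist_force: [-0.4, -0.2, 0.2]
finger_gap: 0.0406
```

```bash
python3 - <<'E'
from h import *
np.set_printoptions(precision=4,suppress=True)
s=observe();print(s['tcp_pos'],s['finger_gap'],s['wrist_force'])
im=snap('wrist','w7')
Z=dict(dial_grip=.086,dial_pointer=.078)
for t in Z:
    r=tip_of(t,'wrist')[:1]; print(t,r, onz('wrist',r[0]['location'],Z[t]) if r else '')
E
```

```text
[ 0.5019 -0.0716  0.128 ] 0.0406067569357149 [-0.4481 -0.1857  0.1952]
dial_grip [{'location': [311.3, 265.3], 'confidence': 0.7}] [ 0.5054 -0.0748  0.086 ]
dial_pointer [{'location': [334.0, 276.1], 'confidence': 0.92}] [ 0.5158 -0.0599  0.078 ]
```

View pics/w7.png

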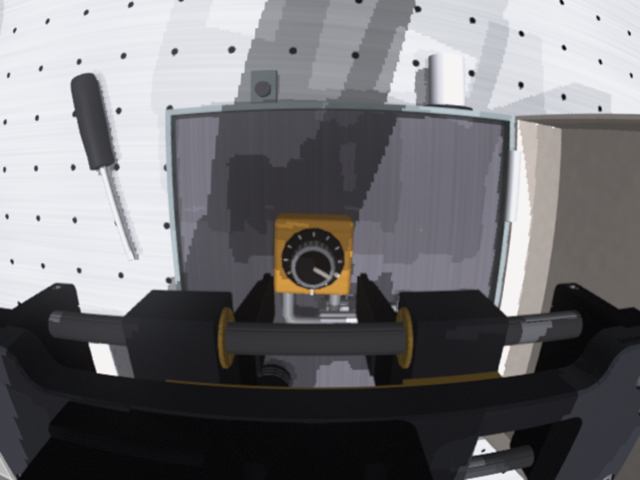

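```bash
python3 - <<'E'
from h import *
np.set_printoptions(precision=4,suppress=True)
print(onz('wrist',(313,267.5),.093)); p=onz('wrist',(313,267.5),.093)
plan([p[0],p[1],.081],down(np.radians(94)))
E
```

```text
[ 0.5059 -0.0741  0.093 ]
t 9.5833 rotvec [0.001 0.004 0.001] shift cm [ 5.39 -0.11 -0.06]
```

Request:
drive_tool(
  steps=[
    [0,0,0,2.5,-0.1,0,4],
    [0,0,0,4.5,-0.1,0,4],
    [0,0,0,4.9,-0.1,0,4],
    [0,0,0,4.9,-0.1,0,4],
  ],
)

```text
t: 9.92
tcp_pos: [0.505, -0.0736, 0.0841]
orientation: [-0.348, 1.57, -0.277]
wrist_force: [0.4, 0.6, 0.1]
finger_gap: 0.0401
```

```bash
python3 - <<'E'
from h import *
s=observe();print(s['tcp_pos'],s['finger_gap'],s['wrist_force'])
snap('wrist','w8');print(observe()['tcp_pos'])
E
```

```text
[ 0.50497542 -0.07359886  0.084063  ] 0.040071305048537634 [0.42723108 0.57250471 0.07393374]
[ 0.50573619 -0.07376121  0.08500195]
```

View pics/w8.png

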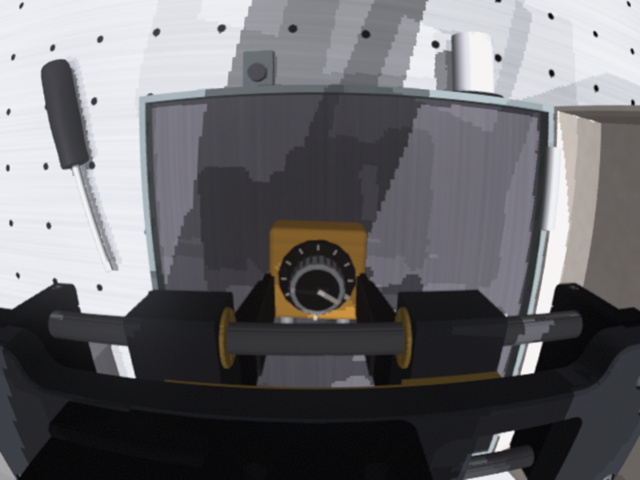

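Request:
drive_tool(
  steps=[
    [0,0,0,0.3,0,0,3],
    [0,0,0,0.3,0,0,2],
    [0,0,0,0.3,0,0,1.5],
    [0,0,0,0.3,0,0,1.5],
    [0,0,0,0.3,0,0,1.5],
  ],
  squeeze=12,
)

```text
t: 10.38
tcp_pos: [0.5055, -0.0734, 0.0813]
orientation: [0.012, 1.569, 0.083]
wrist_force: [0.8, 1.8, 5.3]
finger_gap: 0.0254
```

Request:
drive_tool(
  steps=[
    [0,0,0,0,0,0,1.5],
    [0,0,0,0,0,0,1.5],
  ],
)

```text
t: 10.55
tcp_pos: [0.5056, -0.0734, 0.0813]
orientation: [0.028, 1.569, 0.098]
wrist_force: [-0.3, 2.7, 6.2]
finger_gap: 0.0257
```

Request:
drive_tool(
  steps=[
    [0.1,0,0,-0.15,0,0,1.5],
    [0.2,0,0,-0.15,0,0,1.5],
    [0.3,0,0,-0.15,0,0,1.5],
    [0.4,0,0,-0.15,0,0,1.5],
    [0.5,0,0,-0.15,0,0,1.5],
  ],
)

```text
t: 10.97
tcp_pos: [0.5043, -0.0743, 0.0814]
orientation: [-1.615, 1.569, -2.048]
wrist_force: [-2.5, -2.8, 2.0]
finger_gap: 0.0256
```

Request:
drive_tool(
  steps=[
    [0.1,0,0,0,0,0,1.5],
    [0.2,0,0,0,0,0,1.5],
    [0.3,0,0,0,0,0,1.5],
    [0.4,0,0,0,0,0,1.5],
    [0.5,0,0,0,0,0,1.5],
  ],
)

```text
t: 11.38
tcp_pos: [0.5037, -0.0741, 0.0814]
orientation: [-1.704, 1.568, -2.638]
wrist_force: [-2.6, -1.0, 3.4]
finger_gap: 0.0257
```

Request:
drive_tool(
  steps=[
    [0,0,0,0,0,0,1.5],
    [0,0,0,0,0,0,1.5],
  ],
)

```text
t: 11.55
tcp_pos: [0.5042, -0.0739, 0.0814]
orientation: [-1.581, 1.569, -2.508]
wrist_force: [-3.0, -0.7, 2.2]
finger_gap: 0.0256
```

```bash
python3 - <<'E'
from h import *
s=observe();print(s['tcp_pos'],s['finger_gap'],s['wrist_force'],s['torque'])
Rm,q=rotm();print('yaw y',np.degrees(np.arctan2(Rm[1,1],Rm[0,1])))
im=snap('wrist','w9')
a=im[200:340,200:440,::-1]; cv2.imwrite('pics/w9z.png',cv2.resize(a,None,fx=3.3,fy=3.3,interpolation=cv2.INTER_CUBIC))
E
```

```text
[ 0.50422471 -0.07385774  0.08140364] 0.02558961482262099 [-2.99088138 -0.65272937  2.22239992] [-0.34433991  0.57676811  0.01283993]
yaw y 36.8779492014369
```

View pics/w9z.png

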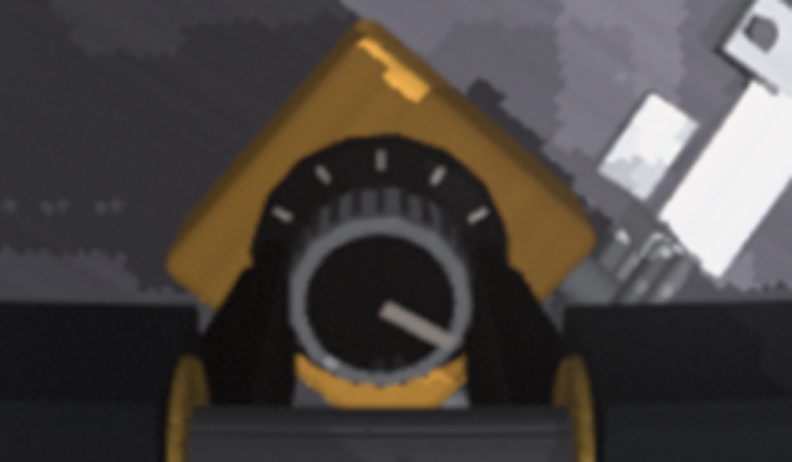

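Request:
drive_tool(
  steps=[
    [0.1,0,0,0,0,0,1.5],
    [0.2,0,0,0,0,0,1.5],
    [0.2,0,0,0,0,0,1.5],
    [0.2,0,0,0,0,0,1.5],
  ],
)

```text
t: 11.93
tcp_pos: [0.5045, -0.0738, 0.0814]
orientation: [-1.157, 1.57, -2.284]
wrist_force: [-3.1, -2.1, 1.8]
finger_gap: 0.0256
```

Request:
drive_tool(
  steps=[
    [0,0,0,0,0,0,3.5],
    [0,0,0,0,0,0,4.5],
    [0,0,0,0,0,0,4.5],
    [0,0,0,-3,0,0,4.5],
    [0,0,0,-6,0,0,5],
  ],
)

```text
t: 12.35
tcp_pos: [0.5029, -0.0728, 0.1395]
orientation: [-2.375, 1.566, 2.779]
wrist_force: [1.1, -0.1, 0.0]
finger_gap: 0.0475
```

Request:
drive_tool(
  steps=[
    [-0.12,0,0,-3,0,0,8],
    [-0.24,0,0,-4,0,0,9],
    [-0.36,0,0,-4,0,0,9],
    [-0.48,0,0,-4,0,0,9],
    [-0.6,0,0,-4,0,0,9],
  ],
)

```text
t: 12.77
tcp_pos: [0.5051, -0.0733, 0.1819]
orientation: [0.61, 1.569, 0.088]
wrist_force: [-0.2, 1.1, -0.7]
finger_gap: 0.0781
```

Request:
drive_tool(
  steps=[
    [-0.12,0,0,0,0,-0.5,9],
    [-0.24,0,0,0,0,-1,9],
    [-0.36,0,0,0,0,-1.5,9],
    [-0.48,0,0,0,0,-2,9],
    [-0.6,0,0,0,0,-2,9],
  ],
)

```text
t: 13.18
tcp_pos: [0.487, -0.0628, 0.1812]
orientation: [1.072, 1.57, 1.15]
wrist_force: [0.8, 0.5, 0.0]
finger_gap: 0.0899
```

```bash
python3 - <<'E'
from h import *
s=observe();print(s['tcp_pos'],s['finger_gap'],s['wrist_force'],s['torque'])
Rm,q=rotm();print('yaw y',np.degrees(np.arctan2(Rm[1,1],Rm[0,1])))
im=snap('wrist','w10')
a=im[200:320,230:400,::-1]; cv2.imwrite('pics/w10z.png',cv2.resize(a,None,fx=4.7,fy=4.7,interpolation=cv2.INTER_CUBIC))
Z=dict(dial_grip=.086,dial_pointer=.078,index_mark=.074,eye=.062)
for t in Z:
    r=tip_of(t,'wrist')[:1]; print(t,r, onz('wrist',r[0]['location'],Z[t]) if r else '')
E
```

```text
[ 0.48703677 -0.06279063  0.18116574] 0.08989240710237324 [0.79639809 0.4571928  0.02402095] [0.027358   0.02928477 0.03689535]
yaw y 94.44081190939583
dial_grip [{'location': [306.0, 264.5], 'confidence': 0.87}] [ 0.5025768  -0.06874088  0.086     ]
dial_pointer [{'location': [301.8, 282.8], 'confidence': 0.59}] [ 0.52042166 -0.07127982  0.078     ]
index_mark [{'location': [298.3, 286.0], 'confidence': 0.58}] [ 0.52485125 -0.07405262  0.074     ]
eye [{'location': [322.7, 298.1], 'confidence': 0.67}] [ 0.53898037 -0.05333569  0.062     ]
```

View pics/w10z.png

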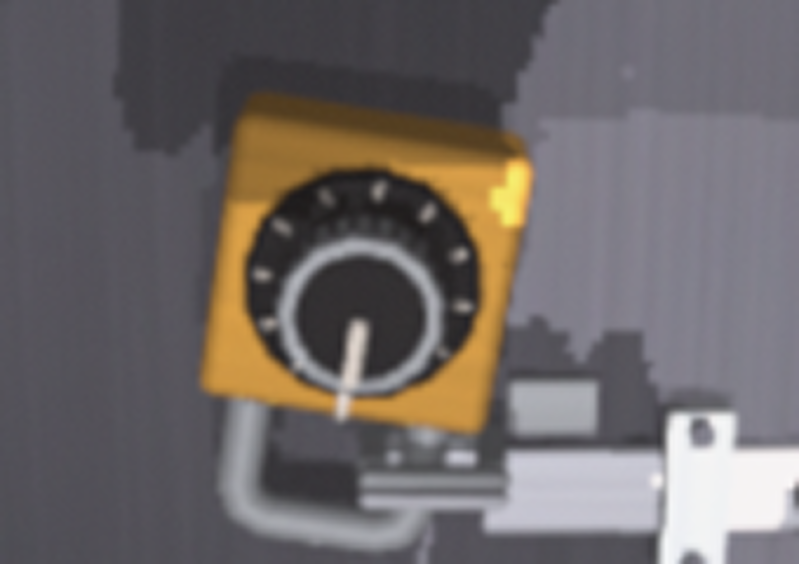

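```bash
python3 - <<'E'
from h import *
np.set_printoptions(precision=4,suppress=True)
f=lambda a,b:(230+a/4.7,200+b/4.7)
print('block', [onz('wrist',f(*p),.062) for p in [(510,380),(598,380),(510,435)]], 'rail',onz('wrist',f(485,455),.058))
print('knob',onz('wrist',f(360,315),.093),'disc',onz('wrist',f(363,283),.078))
C=[onz('wrist',f(*p),.074) for p in [(240,130),(520,155),(203,388),(483,432)]];print(C,np.mean(C,0))
print('plates',[onz('wrist',f(*p),.075) for p in [(362,478),(505,478)]])
c=np.array([.5025,-.0695])
plan([c[0],c[1],.08],down(np.radians(93.8)))
E
```

```text
block [array([ 0.5227, -0.0414,  0.062 ]), array([ 0.5217, -0.0259,  0.062 ]), array([ 0.5331, -0.0405,  0.062 ])] rail [ 0.5389 -0.0443  0.058 ]
knob [ 0.5023 -0.0684  0.093 ] disc [ 0.5017 -0.0683  0.078 ]
[array([ 0.4784, -0.0899,  0.074 ]), array([ 0.4795, -0.0442,  0.074 ]), array([ 0.5234, -0.0943,  0.074 ]), array([ 0.5281, -0.0463,  0.074 ])] [ 0.5023 -0.0687  0.074 ]
plates [array([ 0.5375, -0.0664,  0.075 ]), array([ 0.5359, -0.0419,  0.075 ])]
t 13.4333 rotvec [ 0.002  0.    -0.   ] shift cm [10.14 -0.72  1.45]
```

```bash
python3 - <<'E'
from h import *
plan([.4955,-.068,.056],down(np.radians(93.8)))
E
```

```text
t 13.4333 rotvec [ 0.002  0.    -0.   ] shift cm [12.54 -0.52  0.76]
```

Request:
drive_tool(
  steps=[
    [0,0,0,2,-0.5,0.7,7.5],
    [0,0,0,4,-0.5,0.7,7.5],
    [0,0,0,6,-0.5,0.7,7.5],
    [0,0,0,8,-0.5,0.7,7.5],
    [0,0,0,8,-0.5,0.7,7.5],
  ],
)

```text
t: 13.85
tcp_pos: [0.4917, -0.0672, 0.0969]
orientation: [2.808, 1.563, 2.876]
wrist_force: [-0.5, 0.5, -0.3]
finger_gap: 0.0751
```

```bash
python3 - <<'E'
from h import *
im=snap('wrist','w11');s=observe();print(s['tcp_pos'],s['finger_gap'],s['wrist_force'])
plan([.4955,-.068,.056],down(np.radians(93.8)))
E
```

```text
[ 0.49294821 -0.06745961  0.0990585 ] 0.07514398197095369 [ 0.56578667 -0.69757375 -0.27379728]
t 13.9 rotvec [ 0.003 -0.005 -0.002] shift cm [ 4.3  -0.08  0.27]
```

View pics/w11.png

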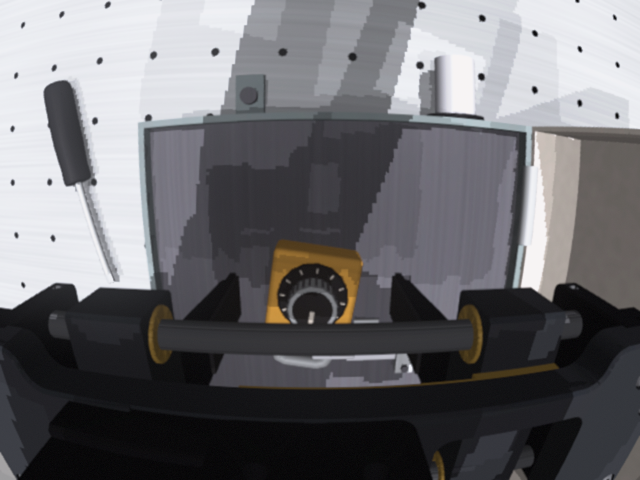

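Fingers straddle the body with room on each side. Descend and grip.

Request:
drive_tool(
  steps=[
    [0,0,0,2,0,0.1,7.5],
    [0,0,0,3.7,0,0.1,7.5],
    [0,0,0,3.9,0,0.1,7.5],
    [0,0,0,3.9,0,0.1,7.5],
    [0,0,0,3.9,0,0.1,7],
  ],
  squeeze=20,
)

```text
t: 14.32
tcp_pos: [0.4968, -0.0681, 0.064]
orientation: [-0.291, 1.569, -0.221]
wrist_force: [1.0, 0.4, 0.1]
finger_gap: 0.0725
```

Request:
drive_tool(
  steps=[
    [0,0,0,0,0,0,6],
    [0,0,0,0,0,0,5.5],
    [0,0,0,0,0,0,4],
    [0,0,0,0,0,0,4],
    [0,0,0,0,0,0,4],
  ],
)

```text
t: 14.73
tcp_pos: [0.4963, -0.0678, 0.0634]
orientation: [-0.094, 1.569, -0.023]
wrist_force: [-1.4, 0.8, 4.3]
finger_gap: 0.0523
```

Request:
drive_tool(
  steps=[
    [0,0,0,0,0,0,4],
    [0,0,0,0,0,0,4],
    [0,0,0,0,0,0,4],
  ],
)

```text
t: 14.98
tcp_pos: [0.4963, -0.0678, 0.0634]
orientation: [-0.087, 1.57, -0.017]
wrist_force: [-1.5, 1.0, 4.6]
finger_gap: 0.0523
```

```bash
python3 - <<'E'
from h import *
im=snap('wrist','w12');s=observe();print(s['tcp_pos'],s['finger_gap'],s['wrist_force'])
Rm,q=rotm();print(Rm)
E
```

```text
[ 0.49635185 -0.06782411  0.06340073] 0.052183642973259 [-1.50986862  0.59122641  6.61339664]
[[ 1.23148178e-03 -7.01094802e-02  9.97538543e-01]
 [-8.27712752e-06  9.97539298e-01  7.01095435e-02]
 [-9.99999242e-01 -9.45953789e-05  1.22787116e-03]]
```

View pics/w12.png

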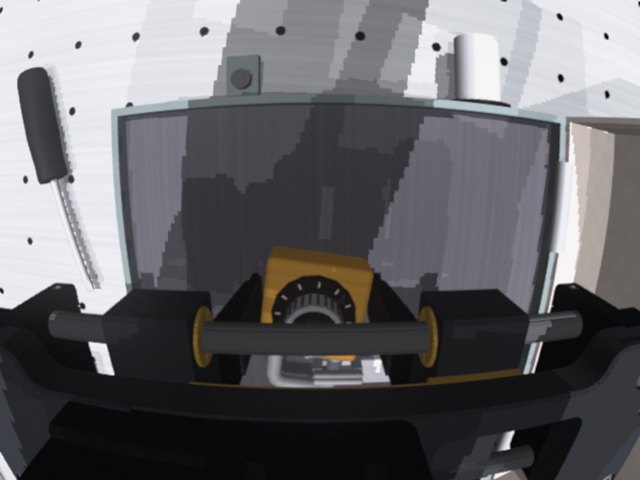

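Request:
drive_tool(
  steps=[
    [0,0,0,0,0,0,6],
    [0,0,0,0,0,0,6],
    [0,0,0,0.7,0,0,6],
    [0,0,0,0.7,0,0,6],
    [0,0,0,0.7,0,0,5],
  ],
  squeeze=35,
)

```text
t: 15.45
tcp_pos: [0.4947, -0.0676, 0.0542]
orientation: [2.873, 1.568, 2.943]
wrist_force: [-0.4, -0.7, 0.5]
finger_gap: 0.0573
```

Request:
drive_tool(
  steps=[
    [0,0,0,0,0,0,4],
    [0,0,0,0,0,0,4],
    [0,0,0,0,0,0,4],
    [0,0,0,0,0,0,4],
  ],
)

```text
t: 15.78
tcp_pos: [0.4951, -0.0677, 0.0548]
orientation: [2.825, 1.57, 2.895]
wrist_force: [1.0, 0.3, -3.7]
finger_gap: 0.052
```

```bash
python3 - <<'E'
from h import *
im=snap('wrist','w13');s=observe();print(s['tcp_pos'],s['finger_gap'],s['wrist_force'],s['torque'])
a=im[230:400,200:440,::-1]; cv2.imwrite('pics/w13z.png',cv2.resize(a,None,fx=3.3,fy=3.3,interpolation=cv2.INTER_CUBIC))
E
```

```text
[ 0.4951901  -0.06771105  0.05485479] 0.052107982848713826 [-0.25314796 -0.4218281  -3.66174576] [0.01360885 0.03247054 0.01459768]
```

View pics/w13z.png

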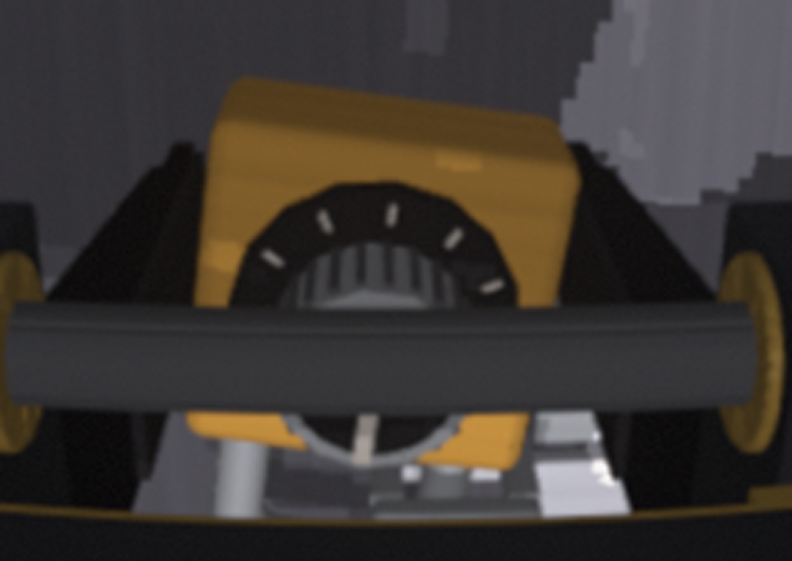

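Request:
drive_tool(
  steps=[
    [0,0,0,0,0,0,6],
    [0,0,0,0,0,0,6],
    [0.06,0,0,0,0,0,6],
    [0.13,0,0,0,0,0,6],
    [0.13,0,0,0,0,0,5],
  ],
  squeeze=35,
)

```text
t: 16.25
tcp_pos: [0.4964, -0.068, 0.0562]
orientation: [-0.175, 1.569, -0.236]
wrist_force: [0.7, 0.9, 0.5]
finger_gap: 0.0569
```

Request:
drive_tool(
  steps=[
    [0,0,0,0,0,0,4],
    [0,0,0,0,0,0,4],
    [0,0,0,0,0,0,4],
    [0,0,0,0,0,0,4],
  ],
)

```text
t: 16.58
tcp_pos: [0.4962, -0.0679, 0.056]
orientation: [-0.132, 1.57, -0.191]
wrist_force: [0.1, 1.2, 2.0]
finger_gap: 0.0495
```

Request:
drive_tool(
  steps=[
    [-0.04,0,0,0,0,0,4],
    [-0.08,0,0,0,0,0,4],
    [-0.13,0,0,0,0,0,4],
    [-0.13,0,0,0,0,0,4],
  ],
)

```text
t: 16.92
tcp_pos: [0.4965, -0.068, 0.056]
orientation: [-0.24, 1.569, -0.169]
wrist_force: [1.5, -0.2, 1.5]
finger_gap: 0.0503
```

```bash
python3 - <<'E'
from h import *
im=snap('wrist','w14');s=observe();print(s['tcp_pos'],s['finger_gap'],s['wrist_force'],s['torque'])
a=im[230:400,200:440,::-1]; cv2.imwrite('pics/w14z.png',cv2.resize(a,None,fx=3.3,fy=3.3,interpolation=cv2.INTER_CUBIC))
E
```

```text
[ 0.49646704 -0.06798166  0.05602592] 0.049773877571400095 [ 1.72519991 -0.41694098  2.79246613] [ 0.13213949 -0.25071503 -0.02371984]
```

View pics/w14z.png

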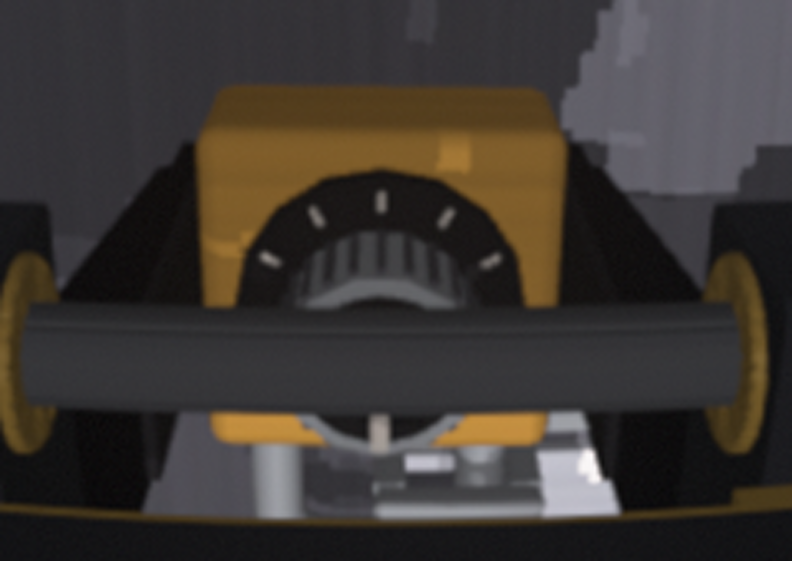

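Request:
drive_tool(
  steps=[
    [0,0,0,0,0,-0.3,4],
    [0,0,0,0,0,-0.6,4],
    [0,0,0,0,0,-0.9,4],
    [0,0,0,0,0,-1.2,4],
    [0,0,0,0,0,-1.5,4],
  ],
)

```text
t: 17.38
tcp_pos: [0.4814, -0.069, 0.056]
orientation: [-0.141, 1.568, -0.071]
wrist_force: [4.7, 0.9, 1.5]
finger_gap: 0.0501
```

```bash
python3 - <<'E'
from h import *
s=observe();print(s['tcp_pos'],s['finger_gap'],s['wrist_force'],s['torque'])
im=snap('wrist','w15')
a=im[230:400,200:440,::-1]; cv2.imwrite('pics/w15z.png',cv2.resize(a,None,fx=3.3,fy=3.3,interpolation=cv2.INTER_CUBIC))
E
```

```text
[ 0.48143414 -0.06896246  0.05602538] 0.05009824648149593 [4.71292159 0.91441311 1.54203598] [ 0.20488322 -0.86974969 -0.00316793]
```

View pics/w15z.png

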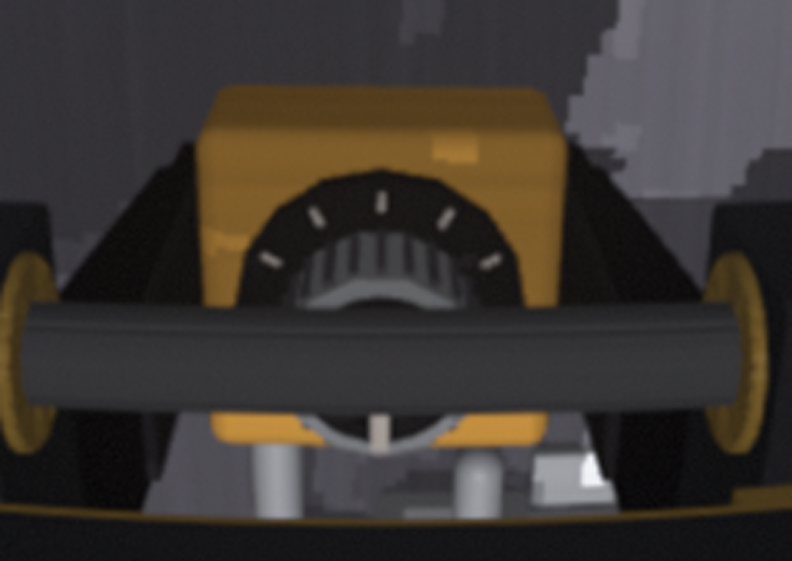

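Request:
drive_tool(
  steps=[
    [0,0,0,0,0,-0.3,4],
    [0,0,0,0,0,-0.5,4],
    [0,0,0,0,0,-0.7,4],
    [0,0,0,0,0,-0.8,4],
    [0,0,0,0,0,-0.9,4],
  ],
)

```text
t: 17.85
tcp_pos: [0.4725, -0.0696, 0.056]
orientation: [-0.132, 1.569, -0.062]
wrist_force: [5.9, -0.2, 0.8]
finger_gap: 0.0494
```

```bash
python3 - <<'E'
from h import *
s=observe();print(s['tcp_pos'],s['finger_gap'],s['wrist_force'],s['torque'])
E
```

```text
[ 0.47247335 -0.06955391  0.05603842] 0.04944547745749211 [ 5.94814002 -0.23653472  0.75329509] [ 0.17075317 -0.86209204 -0.0229213 ]
```

Request:
drive_tool(
  steps=[
    [0,0,0,0,0,-0.1,4],
    [0,0,0,0,0,-0.2,4],
    [0,0,0,0,0,-0.3,4],
  ],
)

```text
t: 18.1
tcp_pos: [0.4695, -0.0697, 0.056]
orientation: [-0.114, 1.569, -0.044]
wrist_force: [3.5, 0.9, 0.7]
finger_gap: 0.0495
```

Request:
drive_tool(
  steps=[
    [0,0,0,0,0,-0.1,4],
    [0,0,0,0,0,-0.2,4],
    [0,0,0,0,0,-0.2,4],
  ],
)

```text
t: 18.35
tcp_pos: [0.4687, -0.0698, 0.056]
orientation: [-0.073, 1.565, -0.003]
wrist_force: [10.1, 1.5, -1.3]
finger_gap: 0.0496
```

```bash
python3 - <<'E'
from h import *
s=observe();print(s['tcp_pos'],s['finger_gap'],s['wrist_force'],s['torque'])
im=snap('wrist','w16');
a=im[230:400,200:440,::-1]; cv2.imwrite('pics/w16z.png',cv2.resize(a,None,fx=3.3,fy=3.3,interpolation=cv2.INTER_CUBIC))
im=snap('scene','s16');a=im[210:310,250:370,::-1]; cv2.imwrite('pics/s16z.png',cv2.resize(a,None,fx=6,fy=6,interpolation=cv2.INTER_CUBIC))
E
```

```text
[ 0.46871034 -0.06980521  0.05604991] 0.049551567243101426 [10.08848684  1.4799078  -1.28209432] [ 0.33157457 -1.67962662  0.03037855]
```

View pics/w16z.png

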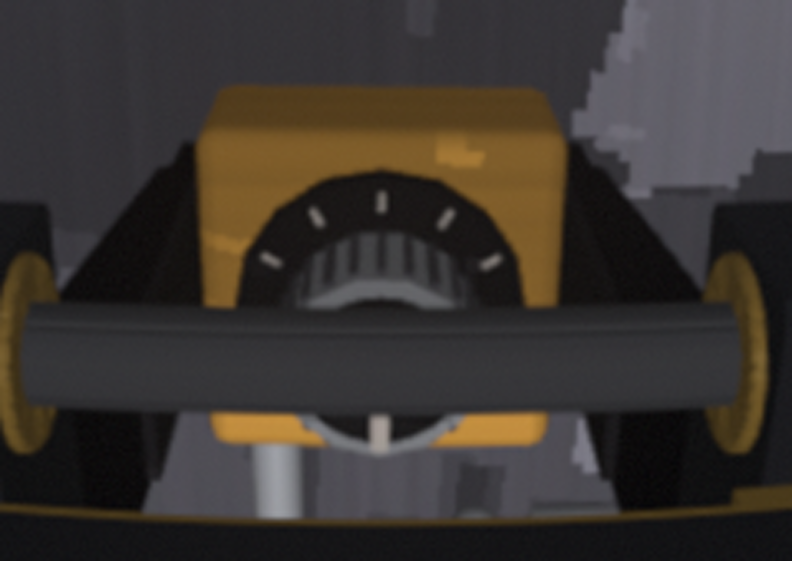

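View pics/s16z.png

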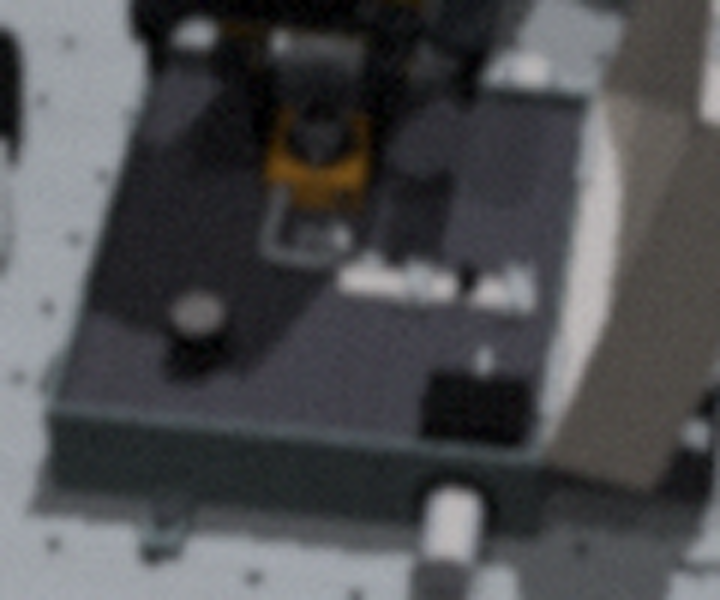

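Request:
drive_tool(
  steps=[
    [0,0,0,0,0,0.4,4],
    [0,0,0,0,0,0.8,4],
    [0,0,0,0,0,1.2,4],
    [0,0,0,0,0,1.6,4],
    [0,0,0,0,0,2.0,4],
  ],
)

```text
t: 18.87
tcp_pos: [0.4837, -0.0688, 0.056]
orientation: [3.136, 1.562, -3.076]
wrist_force: [-11.7, -0.8, 16.2]
finger_gap: 0.0497
```

Request:
drive_tool(
  steps=[
    [0,0,0,0,0,0.3,4],
    [0,0,0,0,0,0.6,4],
    [0,0,0,0,0,0.9,4],
    [0,0,0,0,0,1.1,4],
    [0,0,0,0,0,1.1,4],
  ],
)

```text
t: 19.28
tcp_pos: [0.4951, -0.068, 0.056]
orientation: [3.141, 1.563, -3.071]
wrist_force: [-8.7, -0.9, 14.3]
finger_gap: 0.0499
```

```bash
python3 - <<'E'
from h import *
s=observe();print(s['tcp_pos'],s['finger_gap'],s['wrist_force'],s['torque'])
im=snap('wrist','w17');
a=im[230:400,200:440,::-1]; cv2.imwrite('pics/w17z.png',cv2.resize(a,None,fx=3.3,fy=3.3,interpolation=cv2.INTER_CUBIC))
im=snap('scene','s17');a=im[210:310,250:370,::-1]; cv2.imwrite('pics/s17z.png',cv2.resize(a,None,fx=6,fy=6,interpolation=cv2.INTER_CUBIC))
E
```

```text
[ 0.49510844 -0.06798607  0.0560186 ] 0.049885216514137375 [-8.73838564 -0.86653545 14.29380112] [-0.09039119  1.30289921 -0.04210171]
```

View pics/w17z.png

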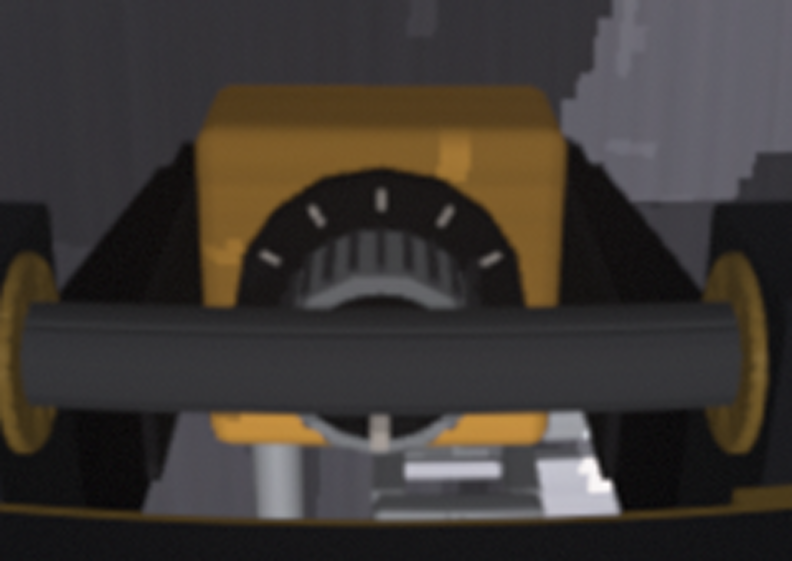

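View pics/s17z.png

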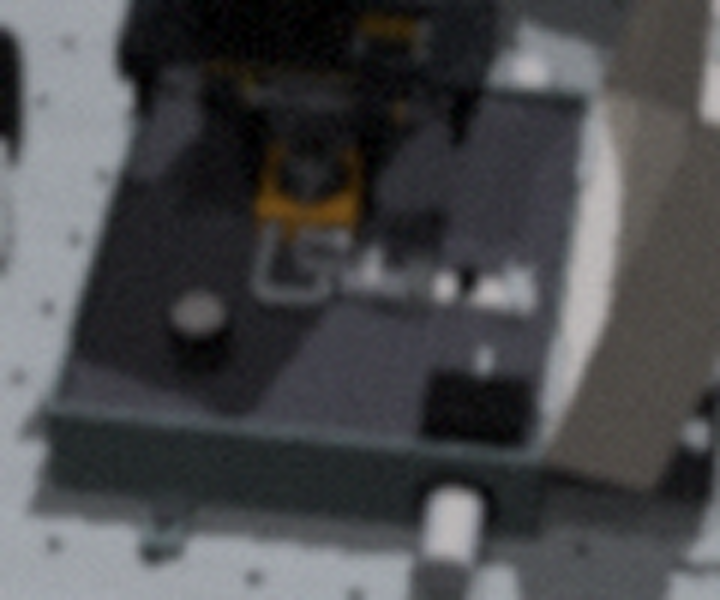

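Request:
drive_tool(
  steps=[
    [0,0,0,-0.1,0,0,4],
    [0,0,0,-0.1,0,0.2,4],
    [0,0,0,-0.1,0,0.4,4],
    [0,0,0,-0.1,0,0.4,4],
  ],
)

```text
t: 19.72
tcp_pos: [0.4992, -0.0675, 0.0561]
orientation: [3.101, 1.564, -3.111]
wrist_force: [-4.5, 0.5, 8.8]
finger_gap: 0.0498
```

```bash
python3 - <<'E'
from h import *
s=observe();print(s['tcp_pos'],s['finger_gap'],s['wrist_force'],s['torque'])
E
```

```text
[ 0.49918013 -0.0675018   0.05605396] 0.049784271448687606 [-4.46397642  0.47714961  8.83682799] [-0.10120941  0.78807719  0.0157303 ]
```

Request:
drive_tool(
  steps=[
    [0,0,0,-0.3,0,0,4],
    [0,0,0,-0.6,0,0,4],
    [0,0,0,-0.9,0,0,4],
    [0,0,0,-1.2,0,0,4],
  ],
)

```text
t: 20.05
tcp_pos: [0.5003, -0.0671, 0.0673]
orientation: [2.879, 1.568, 2.95]
wrist_force: [0.3, -1.1, -4.8]
finger_gap: 0.0499
```

```bash
python3 - <<'E'
from h import *
s=observe();print(s['tcp_pos'],s['finger_gap'],s['wrist_force'],s['torque'])
im=snap('wrist','w18');
a=im[230:400,200:440,::-1]; cv2.imwrite('pics/w18z.png',cv2.resize(a,None,fx=3.3,fy=3.3,interpolation=cv2.INTER_CUBIC))
im=snap('scene','s18');a=im[210:310,250:370,::-1]; cv2.imwrite('pics/s18z.png',cv2.resize(a,None,fx=6,fy=6,interpolation=cv2.INTER_CUBIC))
E
```

```text
[ 0.5003366  -0.06710236  0.06732102] 0.04986068277848852 [ 0.27283021 -1.10171755 -4.79380867] [ 0.06617832 -0.00108821 -0.03552948]
```

View pics/w18z.png

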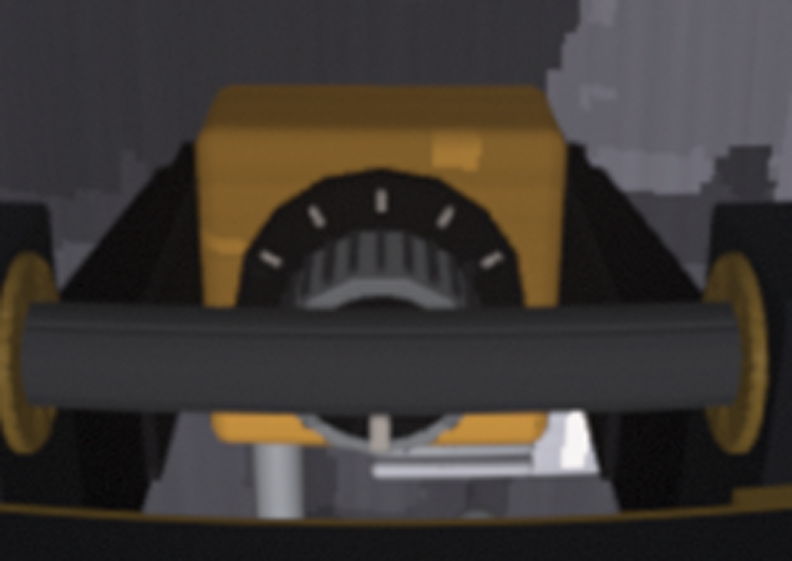

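View pics/s18z.png

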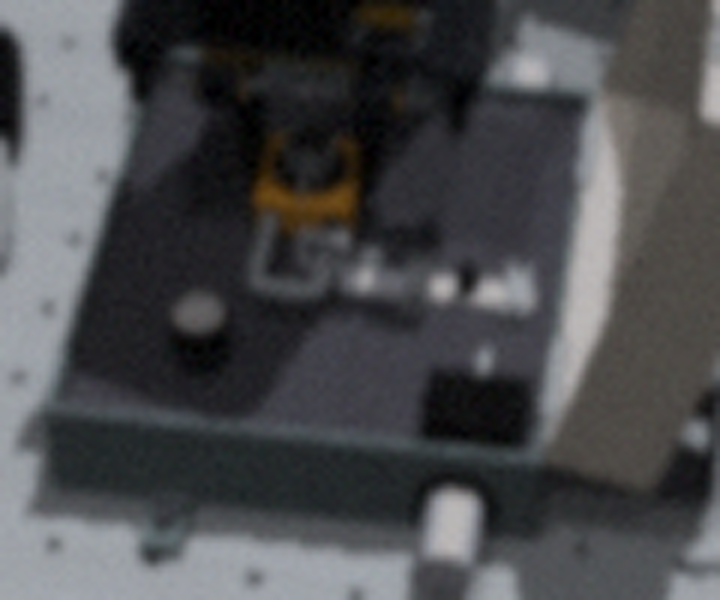

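Request:
drive_tool(
  steps=[
    [0,0,0,-0.8,0,0,4],
    [0,0,0,-1.6,0,0,4],
    [0,0,0,-2.6,0,0,4],
    [0,0,0,-4,0,0,4],
    [0,0,0,-6,0,0,4],
  ],
)

```text
t: 20.57
tcp_pos: [0.5008, -0.0672, 0.1285]
orientation: [2.827, 1.569, 2.897]
wrist_force: [0.2, 0.1, -3.0]
finger_gap: 0.05
```

Request:
drive_tool(
  steps=[
    [0,0,0,-3,0,0,4],
    [0,0,0,-6,0,0,4],
    [0,0,0,-9,0,0,4],
    [0,0,0,-12,0,0,4],
    [0,0,0,-15,0,0,4],
  ],
)

```text
t: 20.98
tcp_pos: [0.5015, -0.0673, 0.2812]
orientation: [-0.308, 1.569, -0.238]
wrist_force: [0.2, -0.5, -4.1]
finger_gap: 0.0499
```

Request:
drive_tool(
  steps=[
    [0,0,0,0,0,0,4],
    [0,0,0,0,0,0,4],
    [0,0,0,0,0,0,4],
    [0,0,0,0,0,0,4],
  ],
)

```text
t: 21.32
tcp_pos: [0.5005, -0.0671, 0.276]
orientation: [2.834, 1.567, 2.904]
wrist_force: [-0.3, 0.2, -3.7]
finger_gap: 0.0499
```

```bash
python3 - <<'E'
from h import *
s=observe();print(s['tcp_pos'],s['finger_gap'],s['wrist_force'],s['torque'],s['dq'])
im=snap('wrist','w19');
im=snap('scene','s19');a=im[100:320,230:430,::-1]; cv2.imwrite('pics/s19z.png',cv2.resize(a,None,fx=2.7,fy=2.7,interpolation=cv2.INTER_CUBIC))
E
```

```text
[ 0.50054182 -0.06713685  0.27595259] 0.04986646453251891 [-0.32506002  0.20682719 -3.71991791] [ 0.05442141  0.04741153 -0.0610649 ] [ 0.0006769   0.00866497  0.00492427 -0.00169761 -0.0006568  -0.00116604]
```

View pics/w19.png

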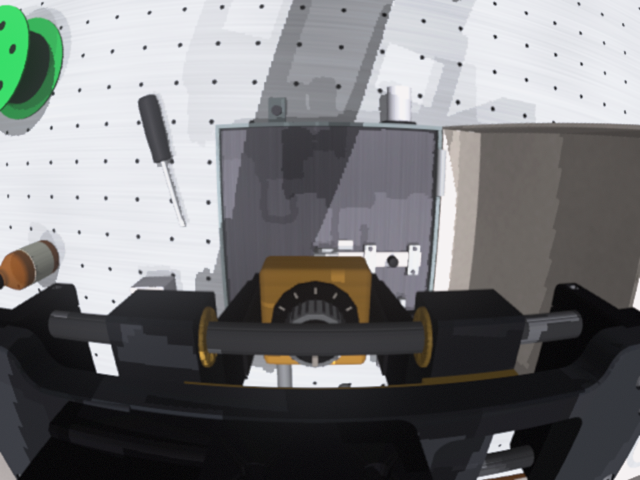

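View pics/s19z.png

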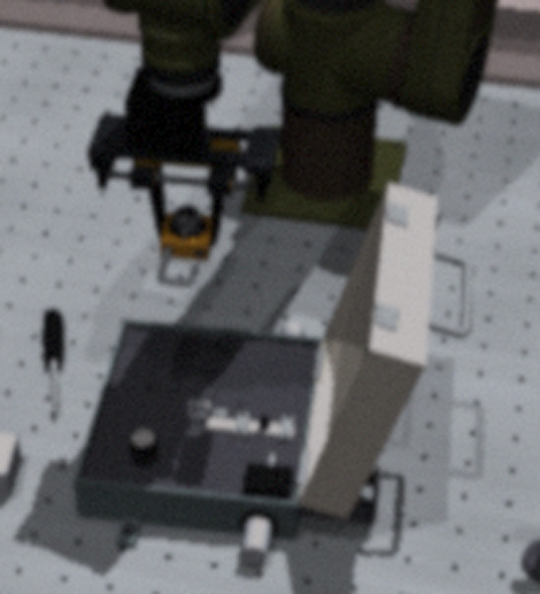

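```bash
python3 - <<'E'
from h import *
Rm,q=rotm(); x=Rm[:,2]; z=np.array([0,0,1.])
o=q+x*.004-z*.006
for d in (.025,.050,.054,.072,.076):
    p=proj('scene',o+x*d+z*.012); print(d,p,(p-[230,100])*2.7)
print(observe()['t'],lid:=0)
im=cv2.imread('pics/s19.png')[160:220,270:330]; cv2.imwrite('pics/s19zz.png',cv2.resize(im,None,fx=10,fy=10,interpolation=cv2.INTER_CUBIC))
for d in (.025,.050,.054,.072,.076): print(d,(proj('scene',o+x*d+z*.012)-[270,160])*10)
E
```

```text
0.025 [297.88917348 192.00793787] [183.30076839 248.42143224]
0.05 [296.27448527 197.87559548] [178.94111023 264.26410778]
0.054 [296.01223057 198.82860968] [178.23302253 266.83724613]
0.072 [294.81842536 203.16680955] [175.00974848 278.5503858 ]
0.076 [294.55005837 204.14203538] [174.28515759 281.18349552]
21.4167 0
0.025 [278.89173477 320.07937868]
0.05 [262.74485269 378.75595475]
0.054 [260.12230567 388.28609678]
0.072 [248.18425363 431.66809554]
0.076 [245.50058368 441.42035379]
```

View pics/s19zz.png

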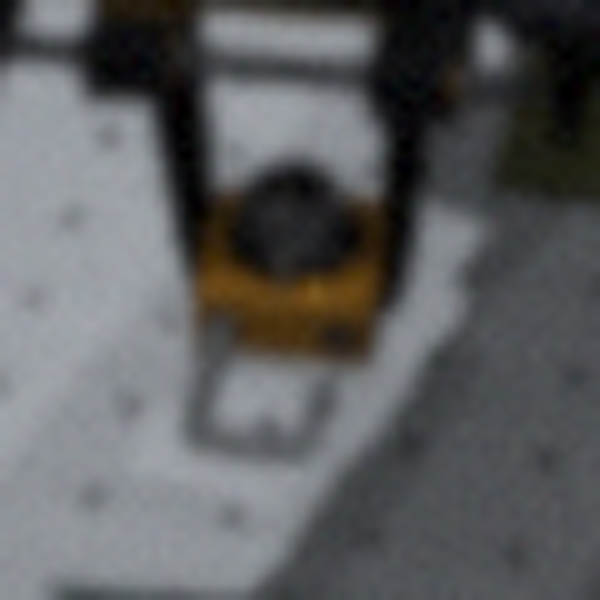

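```bash
python3 - <<'E'
from h import *
s=observe();print(s['tcp_pos'],s['wrist_force'],s['finger_gap'])
print(finish_job())
E
```

```text
[ 0.50065752 -0.06717035  0.2759287 ] [-0.05358072  0.57264353 -3.49102949] 0.04966818652931808
the job is handed in; nothing more can be done
None
```

I finished the task and handed it in at about 21.4 s. The padlock is held open above the box and the cover is leaning on its stops. The hand-in gives no verdict, so this rests on my own checks.

- **Cover:** I lifted it by its handle onto the stops, at about 1.83 rad worked out from the gripper position. It was still leaning there in the last picture.
- **Dial:** It started 2 notches anticlockwise of the mark. I turned it clockwise, and the close-up showed the pointer at the index mark.
- **Body twist:** The first two grips on the body caught it still twisted by about 0.12 rad. I gripped again at that angle and turned it square.
- **Shackle:** I pulled the body back about 28 mm until it hit a firm stop at about 10 N. I then pushed it forward about 30 mm so the plates sat in the gap. That push met up to 16 N of upward force, which a 1 mm lift eased. The lift-off was free.
- **Final hold:** The tool is at z = 0.276 m, so the padlock's underside is at about 0.27 m. The tool points straight down, so the dial faces up, and the grip was set to 35 N. The measured load of about 3.5–4 N matches the padlock's weight alone.
- **Last look:** In the scene picture the end of the shackle sits where it should for full travel, about 22 mm. The gap at its free leg is visible.
- **Other things:** The ones I could see looked unmoved, but I didn't measure their positions. No check failed or disagreed at the end.

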